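Hang a keyhole bracket on the stud of a sloped jig and lock the toggle clamp

ROBOT

A 7-joint arm with a two-finger parallel gripper is mounted at the origin on a cart in front of the work surface, level with it; the furniture and walls round the work are solid. World frame = base frame: x ahead of the robot, y to its left, z up, the work surface at z = 0. Lengths are in m, angles in rad, forces in N, time in s.
With the tool pointing down it reaches from about 0.4 to 0.875 m from the base axis. Payload 19.3 kg.
Tool frame: the origin (TCP) lies at the very end of the fingers, on their centre line; the grasp point (between the pads) lies 19 mm behind it; z points along the fingers, y is the line along which they close (so a half turn about z gives the same grasp; the last joint's range is limited). The gripper opens to 85 mm and grips with 20 to 120 N. Pads are 22 mm wide; open, the fingers measure 114 mm over their backs; the gripper's body (76 mm by 85 mm) begins 54 mm behind the grasp point. The pads swing forward as they close: fully open they stand 13 mm farther back than shut.
Start: joints at [1.078, 0.521, -0.036, 1.599, 0.021, 1.021, -0.113], TCP at [0.256, -0.57, 0.231] pointing down, gripper open.
Joint ranges: [-2.91, 2.91], [-0.3, 2.13], [-1.5, 1.42], [0.17, 2.43], [-1.26, 4.41], [0.16, 1.93], [-2.52, 2.52]. Speed limits (rad/s): [1.89, 1.89, 2.39, 2.39, 3.01, 3.01, 3.01].

INTERFACE

Orientations are given as [roll, pitch, yaw] about the fixed x, y, z axes, in that order (R = Rz(yaw) Ry(pitch) Rx(roll)).
In Python, from workcell import monitor, optics, workorder gives the robot as it stands.
- The arm moves only by the tool apply_moves, never from a script. Its arguments are lists of equal length, an entry for each row: "linear": the shift along the tool's x, y, z each as a share of 0.1 m, from -1 to 1, a list of three; "delta_rot": the turn, a rotation vector about the tool's x, y, z each as a share of 120 degrees, from -1 to 1, a list of three. A call has exactly 5 rows; each row is the pose to reach, as a shift and turn from the pose commanded when the call began, along the tool's axes at that moment; what a row does not reach only later rows make up. A row lasts 1/12 s, in which the tool goes at most 41.7 mm and 7.16 degrees, less where a joint would pass 70% of its speed; a pose out of reach is approached as far as the arm can. A call with a number of a shift or a turn outside -1 to 1 is refused whole. A call with a gripper value outside its range is refused whole. "gripper" is the opening, from -1 (shut) to 1 (fully open), set as the call begins (left out, the last holds). The fingers move at their own pace and stop on an object; "force" is the grip in N (left out, the last holds). Time passes only in rows, so rows that repeat a pose let the fingers close, or fill a call up. It gives the time, the measured TCP pose, the force, the opening and the grip force at its end, in the units of the state.
- monitor.observe(): the state, without advancing time (a new reading comes with each control period).
- optics.grab_frame(name): name is "scene" or "top" or "wrist"; returns (picture, depth): 384x512x3 uint8, red, green, blue; 384x512 float32, m along the optical axis (not along the pixel's ray), 0 where there is no reading.
- optics.camera_info(name): a dict with "fx", "fy", "cx", "cy" (pixels), "rvec" (rotation vector, rad) and "tvec" (3), from world to camera coordinates, as OpenCV has them; the wrist camera has in their place "T_tool_cam" (4x4, takes a point from camera to tool coordinates, whose origin is the TCP and whose axes are the flange's). Camera axes: x right, y down, z forward; pixel columns grow to the right and rows downward; lengths in m; the calibration is good to about 2 mm. A picture is of the moment at which its call begins: read the wrist's pose just before it. camera_info takes no time and is no camera call.
- workorder.job_done(): hands the job in; it is judged then, once.
The state is a dict: "clock": time; "qpos": joint angles; "qd": joint speeds; "joint_efforts": joint torques, N m; "position": TCP position; "tool_rot": TCP orientation; "force": force on the tool from outside, world axes, zero at the start; "moment": the same for the moment, N m; "grip_width": finger opening in m; "finger_force": force on a finger pad.
Only numpy, scipy, OpenCV 4.12 (cv2) and the standard library are available. Lean on these libraries where they do the work, as an engineer would, in place of code of your own. Each camera call takes 0.05 s, during which the arm holds its last target. There are 200 camera calls.

TASK

Load the sloped screwing jig. Lift the red handle of its closed toggle clamp until the arm stands clear, then hang the loose aluminium bracket by its keyhole on the headed stud, foot down the slope, pulled fully home until the stud touches the narrow end of the slot, flat on the face, without forcing it, and let go of it. Then swing the handle back down past dead centre to its stop so that the rubber tip is locked on the bracket's foot; leave the other things on the bench where they are.

Things in the scene. Friction and masses are not known exactly. Their poses are not given: they have to be found in the camera images.
- bracket: Loose cast aluminium bracket, 136 x 44 x 20 mm, 0.14 kg, flat on the bench. Origin on the underside, on the centre line; +x to the keyhole end, +z up. Along x (mm): foot plate -70 to -34 (40 wide, 6 thick; clamped at x = -58 to -42), solid rib -34 to 14 (26 wide, 20 high; grip it across, along y), eye plate 14 to 66 (44 wide, 6 thick) with the keyhole.
- bracket_seat (a point): Point of the bracket at x = 50 mm, y = 0, underside, 17 mm from bracket_hole: where the stud's axis stands when the stud touches the narrow end of the slot. Axes as the bracket's.
- bracket_hole (a point): Centre of the keyhole's round hole, 20 mm wide, at x = 33 mm of the bracket, underside; axes as the bracket's. From it a slot 10 mm wide runs towards +x and ends at x = 54 mm.
- bracket_grip (a point): Middle of the bracket's rib near its centre of mass (x = -10 mm), 10 mm above the underside.
- jig: Fixed jig on the bench: grey base plate 196 x 116 mm, blue side cheeks, aluminium sloping face. Origin under its middle on the bench; its low front looks along -x of this frame, +z is up.
- jig_face: The jig's sloping aluminium face, 224 x 120 mm, rising 35 degrees away from the low front. Origin on its surface, 110 mm above the bench; +x up the slope, +y left, +z straight out of the face. Stud at x = 62 to 78 mm, clamp foot x = -62 to -114 mm. The hung bracket has the same axes as the face.
- stud_slot (a point): Middle of the slot in the face (x = 70 mm, y = 0 of jig_face; axes as jig_face's) in which the steel stud is bolted. The stud stands straight out of the face, at y = 0, anywhere from 8 mm below to 8 mm above this point along x: find it by eye or by feel. Neck 8 mm thick, 0 to 8.5 mm high; head 16 mm thick, 8.5 to 12.5 mm high, its rim chamfered 1 mm.
- clamp_handle (a joint): Toggle clamp handle, hinge about the face's y axis: 0 = closed against its stop (handle lying down the slope, rising 15 degrees from the face; the start), growing as the handle is lifted towards the stud, 1.45 = fully open (handle and arm stand out of the face). Dead centre at about 0.09; below that it stays locked. Friction holds it where it is left.
- handle_pivot (a point): Axis of the handle hinge: x = -100 mm, y = 0, z = 20 mm of jig_face; axes as jig_face's.
- handle_grip (a point): Middle of the handle's red grip, a round bar 17 mm thick from 36 to 70 mm from handle_pivot; this point is 58 mm from handle_pivot and turns with the handle.
- clamp_tip: Sprung black rubber tip, 15 mm across, on the clamp's arm; origin at the middle of its pressing end. Closed, it stands at x = -30 mm, y = 0 of jig_face, over the place of the bracket's foot. With the handle over 1.2, arm and tip stand up to 65 mm out of the face, at x below about -45 mm of jig_face.
- solder_spool: Bystander: spool of solder, 54 x 54 x 40 mm. Origin under its middle.
- flux_bottle: Bystander: small white bottle with red needle cap, 34 x 34 x 95 mm. Origin under its middle.
- side_cutter: Bystander: side cutters with red handles, 121 x 46 x 12 mm. Origin under its middle.
- multimeter: Bystander: hand multimeter, 150 x 76 x 34 mm. Origin under its middle.
- screwdriver_r: Bystander: small screwdriver with red handle, 155 x 20 x 20 mm. Origin under its middle.
- tape_masking: Bystander: roll of masking tape, 84 x 86 x 18 mm. Origin under its middle.

How it is judged:
By the outcome, as a careful person would: the job done as asked, in the order asked, and still so for the second after the job is handed in, with the robot touching nothing.
It also fails if it takes over 64 s, if anything falls off the work surface, if the arm or the gripper's body presses on something with over 40 N, if the wrist force passes 120 N, or if a joint passes its speed limit or range.

## Working session

There is one attempt and no reset: what is moved stays moved. The work goes in short steps, Python scripts to look and compute and a tool call to move; the robot and the scene stay as the last step left them, time stands still between calls to the robot, and variables do not carry over. Pictures are saved under pics/ and viewed, at most 10 in all, crops included, and the job is handed in when it is done.

Besides the shell and the picture viewer there is one more tool, called after "Request:" in YAML: its name, and indented under it one key for each argument. apply_moves: Moves the arm, as the interface text tells. Its arguments: {"type":"object","properties":{"linear":{"type":"array"},"delta_rot":{"type":"array"},"gripper":{"type":"number"},"force":{"type":"number"}},"required":["linear","delta_rot"]}

```bash
ls; mkdir -p pics; python3 - <<'E'
from workcell import monitor, optics, workorder
import cv2,numpy as np
print(monitor.observe())
for n in("scene","top"):
    p,d=optics.grab_frame(n); np.savez(f"pics/{n}0.npz",p=p,d=d); cv2.imwrite(f"pics/{n}0.png",p[:,:,::-1]); print(n,optics.camera_info(n),(d>0).mean())
print(optics.camera_info("wrist"))
a=cv2.imread("pics/scene0.png");b=cv2.imread("pics/top0.png")
E
```

```text
pics
{'clock': 0.0, 'qpos': array([ 1.07780183,  0.52199761, -0.03632274,  1.59999213,  0.02119938,
        1.02110529, -0.11277039]), 'qd': array([ 0.00091103, -0.00039777, -0.00071707, -0.00036222,  0.00033793,
        0.0009961 , -0.00078518]), 'joint_efforts': array([-1.87905830e-04, -9.27124929e+01,  1.97944544e+00, -3.69933772e+01,
        1.77636155e-02,  8.20868416e-03, -1.24265425e-04]), 'position': array([ 0.25627193, -0.56967925,  0.23074169]), 'tool_rot': array([-3.14047823e+00,  8.16044782e-05,  4.22809531e-01]), 'force': array([ 0.76965013, -0.95309582,  0.18614268]), 'moment': array([-0.03809571, -0.03214948,  0.00251435]), 'finger_force': 0.0, 'grip_width': 0.08580838833438935}
scene {'fx': 453.52020805649084, 'fy': 453.52020805649084, 'cx': 256.16993521227516, 'cy': 191.60098880272946, 'rvec': array([ 0.78432676, -2.49806161,  1.22963131]), 'tvec': array([0.49091086, 0.23272804, 1.30544148])} 0.9958241780598959
top {'fx': 369.6809686810882, 'fy': 369.6809686810882, 'cx': 256.90765494367406, 'cy': 187.72015177683375, 'rvec': array([ 2.12646814, -2.16427543,  0.13469127]), 'tvec': array([0.08805273, 0.53927335, 1.12200213])} 0.9958597819010416
{'fx': 332.5134350259519, 'fy': 332.5134350259519, 'cx': 261.41019520245, 'cy': 190.88032357573428, 'T_tool_cam': array([[-1.86713112e-03, -9.65878709e-01, -2.58988096e-01,
         6.41692585e-02],
       [ 9.99998129e-01, -1.93438507e-03,  4.84086296e-06,
         7.76625227e-04],
       [-5.05658394e-04, -2.58987603e-01,  9.65880513e-01,
        -1.42133874e-01],
       [ 0.00000000e+00,  0.00000000e+00,  0.00000000e+00,
         1.00000000e+00]])}
```

View pics/top0.png

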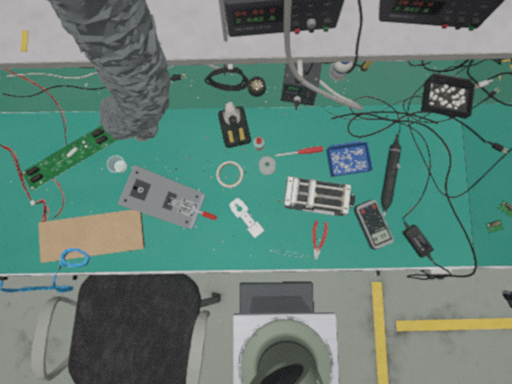

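View pics/scene0.png

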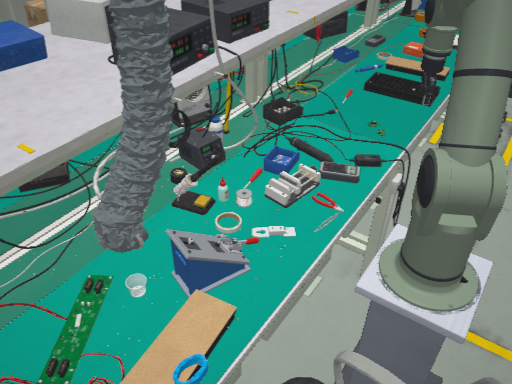

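The top view shows the jig at about (165,195), with its red handle end at (210,215) pointing down the slope, and the bracket at (246,218). The scene view agrees: the slope falls towards the bracket. Next I'll measure roughly from depth.

```bash
cat > h.py <<'E'
import cv2,numpy as np
from scipy.spatial.transform import Rotation as R
from workcell import monitor, optics, workorder
def pose():
    s=monitor.observe(); T=np.eye(4); T[:3,:3]=R.from_euler('xyz',s['tool_rot']).as_matrix(); T[:3,3]=s['position']; return T
def grab(n,save=None):
    T=pose(); c=optics.camera_info(n); p,d=optics.grab_frame(n)
    if n=='wrist': W=T@c['T_tool_cam']
    else:
        W=np.eye(4); r=cv2.Rodrigues(c['rvec'])[0]; W[:3,:3]=r.T; W[:3,3]=-r.T@c['tvec']
    if save: cv2.imwrite(f'pics/{save}.png',p[:,:,::-1]); np.savez(f'pics/{save}.npz',p=p,d=d,W=W)
    return p,d,W,c
def cloud(d,W,c):
    v,u=np.mgrid[:d.shape[0],:d.shape[1]]
    X=np.stack([(u-c['cx'])/c['fx']*d,(v-c['cy'])/c['fy']*d,d],-1)
    return X@W[:3,:3].T+W[:3,3]
def ray(u,v,W,c):
    r=W[:3,:3]@np.array([(u-c['cx'])/c['fx'],(v-c['cy'])/c['fy'],1]); return W[:3,3],r
def onplane(u,v,W,c,n,p0):
    o,r=ray(u,v,W,c); return o+r*((np.asarray(p0)-o)@n)/(r@n)
E
python3 - <<'E'
from h import *
p,d,W,c=grab('top','top1'); X=cloud(d,W,c)
print(c['cx'],W[:3,3])
b=X[205:242,225:268]; m=(p[205:242,225:268].min(-1)>130)&(b[...,2]<.06)
q=b[m]; print('bracket',len(q),np.median(q,0)); r=cv2.minAreaRect((q[:,:2]*1000).astype(np.float32)); print(r)
# jig
g=X[155:235,112:222].reshape(-1,3); g=g[g[:,2]>.02]
print('jig',len(g),g.min(0),g.max(0))
# plane ransac
rng=np.random.default_rng(0);best=0
for _ in range(500):
    a=g[rng.choice(len(g),3,False)];n=np.cross(a[1]-a[0],a[2]-a[0]);n/=np.linalg.norm(n)+1e-12
    i=abs((g-a[0])@n)<.003
    if i.sum()>best and .7<abs(n[2])<.9: best=i.sum();bi=i
f=g[bi];n=np.linalg.svd(f-f.mean(0))[2][2];n*=np.sign(n[2]);print('plane',best,n,np.degrees(np.arccos(n[2])),f.mean(0))
print('bearing up',np.degrees(np.arctan2(-n[1],-n[0])))
ex=np.array([-n[0],-n[1],0]);ex/=np.linalg.norm(ex);ey=np.cross([0,0,1],ex)
fx=f@ex;fy=f@ey;print(fx.min(),fx.max(),fy.min(),fy.max());print(cv2.minAreaRect((f[:,:2]*1000).astype(np.float32)))
for nm,(u,v) in dict(spool=(267,165),bottle=(258,143),tape=(230,174),sdriver=(312,150),cutter=(319,240),meter=(374,224)).items(): print(nm,X[v,u].round(3))
p,d,W,c=grab('scene','scene1'); big=cv2.resize(p[190:310,110:310,::-1],None,fx=4,fy=4,interpolation=cv2.INTER_CUBIC); cv2.imwrite('pics/sc_crop.png',big)
E
```

```text
256.90765494367406 [0.38277751 0.06696429 1.18594054]
bracket 428 [0.44135971 0.10876887 0.00611366]
((448.98419189453125, 114.58563232421875), (132.87271118164062, 46.49564743041992), 37.289833068847656)
jig 3940 [0.38277751 0.06696429 0.02011669] [0.65359958 0.54516915 1.18594054]
plane 2372 [-0.20495702 -0.53473743  0.81978564] 34.936658406521595 [0.5110079  0.36887523 0.11387242]
bearing up 69.02890341963457
0.4248688773176923 0.6091163901432398 -0.4051188328763297 -0.2852184200860812
((507.3551330566406, 359.2938537597656), (184.2670440673828, 119.86871337890625), 68.9024429321289)
spool [0.62  0.045 0.001]
bottle [0.676 0.072 0.072]
tape [ 0.593  0.166 -0.   ]
sdriver [ 0.663 -0.101  0.02 ]
cutter [ 0.375 -0.115  0.003]
meter [ 0.421 -0.283  0.029]
```

View pics/sc_crop.png

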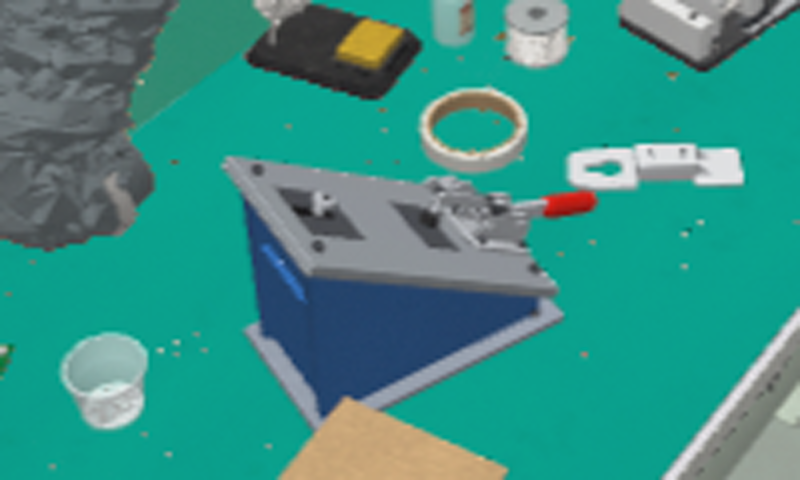

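The crop shows the keyhole end of the bracket on its left, pointing away from the robot's +x,+y side. The stud is near (322,205) in the crop and the clamp is closed with the red handle down the slope at (570,205). I'll write a planner and go to a look pose that covers both bracket and jig.

```bash
cat >> h.py <<'E'
def down(x,y,z,yawdeg):
    T=np.eye(4);T[:3,:3]=R.from_euler('xyz',[np.pi,0,np.radians(yawdeg)]).as_matrix();T[:3,3]=[x,y,z];return T
def plan(*targets,T=None,maxd=.1,maxr=34):
    "print end-of-call numbers (shares) for each call needed, straight segments between targets"
    T=pose() if T is None else T
    for G in targets:
        rv=R.from_matrix(T[:3,:3].T@G[:3,:3]).as_rotvec(); dp=G[:3,3]-T[:3,3]
        n=int(max(1,np.ceil(np.abs(T[:3,:3].T@dp).max()/maxd-.02),np.ceil(np.degrees(np.linalg.norm(rv))/maxr-.02)))
        A=T.copy()
        for i in range(1,n+1):
            B=np.eye(4);B[:3,:3]=T[:3,:3]@R.from_rotvec(rv*i/n).as_matrix();B[:3,3]=T[:3,3]+dp*i/n
            print('  lin',(A[:3,:3].T@(B[:3,3]-A[:3,3])/.1).round(3)+0.,'rot',(R.from_matrix(A[:3,:3].T@B[:3,:3]).as_rotvec()/np.radians(120)).round(3)+0.)
            A=B
        print('--');T=G
E
python3 -c "
from h import *
plan(down(.5,-.25,.3,46),down(.475,.31,.3,69))"
```

```text
lin [ 0.883 -0.479 -0.172] rot [ 0.     0.    -0.045]
  lin [ 0.925 -0.393 -0.172] rot [ 0.     0.    -0.045]
  lin [ 0.958 -0.304 -0.173] rot [ 0.     0.    -0.045]
  lin [ 0.983 -0.211 -0.173] rot [ 0.     0.    -0.045]
--
  lin [ 0.771 -0.814  0.   ] rot [ 0.     0.    -0.038]
  lin [ 0.834 -0.75   0.   ] rot [ 0.     0.    -0.038]
  lin [ 0.891 -0.68   0.   ] rot [ 0.     0.    -0.038]
  lin [ 0.943 -0.607  0.   ] rot [ 0.     0.    -0.038]
  lin [ 0.988 -0.529  0.   ] rot [ 0.     0.    -0.038]
--
```

Request:
apply_moves:
  linear:
    - [0.18,-0.1,-0.03]
    - [0.35,-0.19,-0.07]
    - [0.53,-0.29,-0.1]
    - [0.71,-0.38,-0.14]
    - [0.88,-0.48,-0.17]
  delta_rot:
    - [0,0,-0.01]
    - [0,0,-0.02]
    - [0,0,-0.03]
    - [0,0,-0.04]
    - [0,0,-0.045]

```text
clock: 0.62
position: [0.3186, -0.4883, 0.2489]
tool_rot: [3.141, -0.0, 0.52]
force: [0.6, 0.0, -0.1]
grip_width: 0.0854
finger_force: 0.0
```

Request:
apply_moves:
  linear:
    - [0.18,-0.08,-0.03]
    - [0.37,-0.16,-0.07]
    - [0.55,-0.24,-0.1]
    - [0.74,-0.31,-0.14]
    - [0.92,-0.39,-0.17]
  delta_rot:
    - [0,0,-0.01]
    - [0,0,-0.02]
    - [0,0,-0.03]
    - [0,0,-0.04]
    - [0,0,-0.045]

```text
clock: 1.03
position: [0.379, -0.4087, 0.2659]
tool_rot: [3.141, -0.0, 0.615]
force: [0.3, -0.7, -0.2]
grip_width: 0.0856
finger_force: 0.0
```

Request:
apply_moves:
  linear:
    - [0.19,-0.06,-0.03]
    - [0.38,-0.12,-0.07]
    - [0.57,-0.18,-0.1]
    - [0.77,-0.24,-0.14]
    - [0.96,-0.3,-0.17]
  delta_rot:
    - [0,0,-0.01]
    - [0,0,-0.02]
    - [0,0,-0.03]
    - [0,0,-0.04]
    - [0,0,-0.045]

```text
clock: 1.45
position: [0.4401, -0.3289, 0.2829]
tool_rot: [3.141, -0.0, 0.709]
force: [0.6, -0.7, 0.3]
grip_width: 0.0855
finger_force: 0.0
```

Request:
apply_moves:
  linear:
    - [0.2,-0.04,-0.03]
    - [0.39,-0.08,-0.07]
    - [0.59,-0.13,-0.1]
    - [0.78,-0.17,-0.14]
    - [0.98,-0.21,-0.17]
  delta_rot:
    - [0,0,-0.01]
    - [0,0,-0.02]
    - [0,0,-0.03]
    - [0,0,-0.04]
    - [0,0,-0.045]

```text
clock: 1.87
position: [0.5007, -0.2494, 0.2999]
tool_rot: [3.141, -0.0, 0.803]
force: [-0.4, 0.3, -0.0]
grip_width: 0.0857
finger_force: 0.0
```

Request:
apply_moves:
  linear:
    - [0.15,-0.16,0]
    - [0.31,-0.33,0]
    - [0.46,-0.49,0]
    - [0.62,-0.65,0]
    - [0.77,-0.81,0]
  delta_rot:
    - [0,0,-0.01]
    - [0,0,-0.02]
    - [0,0,-0.025]
    - [0,0,-0.03]
    - [0,0,-0.038]

```text
clock: 2.28
position: [0.4954, -0.1375, 0.2996]
tool_rot: [3.141, -0.0, 0.882]
force: [1.6, 0.2, 0.6]
grip_width: 0.0853
finger_force: 0.0
```

Request:
apply_moves:
  linear:
    - [0.17,-0.15,0]
    - [0.33,-0.3,0]
    - [0.5,-0.45,0]
    - [0.67,-0.6,0]
    - [0.83,-0.75,0]
  delta_rot:
    - [0,0,-0.01]
    - [0,0,-0.02]
    - [0,0,-0.025]
    - [0,0,-0.03]
    - [0,0,-0.038]

```text
clock: 2.7
position: [0.4903, -0.0258, 0.2997]
tool_rot: [3.141, -0.0, 0.961]
force: [0.6, 0.2, 0.5]
grip_width: 0.0855
finger_force: 0.0
```

Request:
apply_moves:
  linear:
    - [0.18,-0.14,0]
    - [0.36,-0.27,0]
    - [0.53,-0.41,0]
    - [0.71,-0.54,0]
    - [0.89,-0.68,0]
  delta_rot:
    - [0,0,-0.01]
    - [0,0,-0.02]
    - [0,0,-0.025]
    - [0,0,-0.03]
    - [0,0,-0.038]

```text
clock: 3.12
position: [0.4855, 0.0858, 0.2997]
tool_rot: [3.141, -0.0, 1.041]
force: [0.6, -0.5, 0.0]
grip_width: 0.0855
finger_force: 0.0
```

Request:
apply_moves:
  linear:
    - [0.19,-0.12,0]
    - [0.38,-0.24,0]
    - [0.57,-0.36,0]
    - [0.75,-0.49,0]
    - [0.94,-0.61,0]
  delta_rot:
    - [0,0,-0.01]
    - [0,0,-0.02]
    - [0,0,-0.025]
    - [0,0,-0.03]
    - [0,0,-0.038]

```text
clock: 3.53
position: [0.4803, 0.1977, 0.2997]
tool_rot: [3.141, -0.0, 1.121]
force: [0.9, -0.2, 0.3]
grip_width: 0.0852
finger_force: 0.0
```

Request:
apply_moves:
  linear:
    - [0.2,-0.11,0]
    - [0.4,-0.21,0]
    - [0.6,-0.32,0]
    - [0.8,-0.43,0]
    - [0.99,-0.53,0]
  delta_rot:
    - [0,0,-0.01]
    - [0,0,-0.02]
    - [0,0,-0.025]
    - [0,0,-0.03]
    - [0,0,-0.038]

```text
clock: 3.95
position: [0.4757, 0.3101, 0.2997]
tool_rot: [3.141, -0.0, 1.2]
force: [1.1, -0.4, -0.4]
grip_width: 0.0855
finger_force: 0.0
```

Works precisely. Now the wrist view.

```bash
python3 - <<'E'
from h import *
p,d,W,c=grab('wrist','w1'); X=cloud(d,W,c); print(c['cx'],W[:3,3],(d>0).mean(),X[...,2].min(),X[...,2].max())
cv2.imwrite('pics/w1b.png',cv2.resize(p[:,:,::-1],(800,600),interpolation=cv2.INTER_CUBIC))
E
```

```text
261.41019520245 [0.49874115 0.36966064 0.44182489] 0.9959462483723959 -0.7561435177971023 0.44182488811255766
```

View pics/w1b.png

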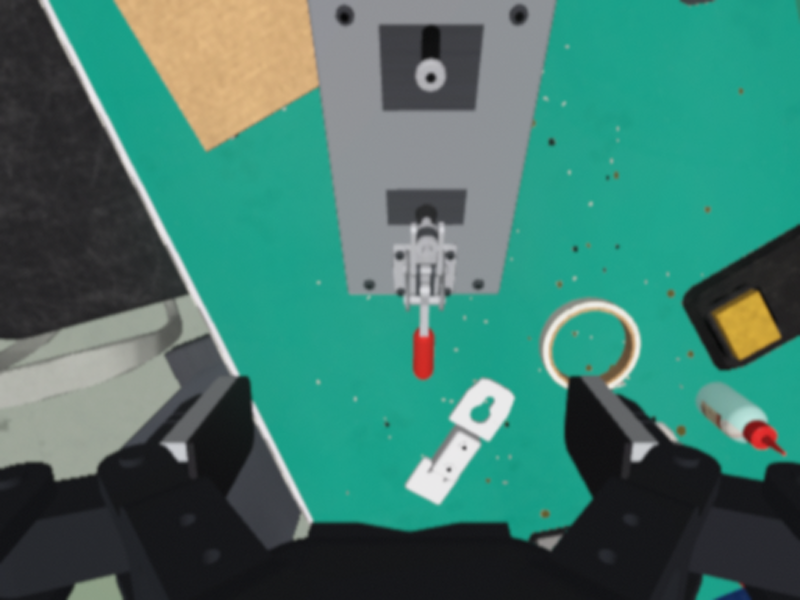

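The wrist view, scaled to 800x600, shows the stud head at (431,75), the red grip from (424,330) to (424,378), and the bottom edge of the face at y≈293. The bracket runs from its foot at (435,482) to its eye at (485,405). Next I'll measure these.

```bash
cat > m.py <<'E'
from h import *
def face(p,X,z0=.03):
    g=X[(np.abs(p.astype(int)-p.mean(-1,keepdims=True)).max(-1)<18)&(p.mean(-1)>90)&(X[...,2]>z0)&(X[...,2]<.2)]
    g=g[np.linalg.norm(g[:,:2]-[.51,.37],axis=1)<.16]
    n=np.array([-.2,-.53,.82]);n/=np.linalg.norm(n);o=np.median(g@n)
    for _ in range(6):
        f=g[abs(g@n-o)<(.008 if _<3 else .003)];n=np.linalg.svd(f-f.mean(0),full_matrices=False)[2][2];n*=np.sign(n[2]);o=f.mean(0)@n
    return f,n,o
E
python3 - <<'E'
from m import *
z=np.load('pics/w1.npz');p,d,W=z['p'],z['d'],z['W'];c=optics.camera_info('wrist');X=cloud(d,W,c)
f,n,o=face(p,X);print('plane',len(f),n,np.degrees(np.arccos(n[2])))
yaw=np.degrees(np.arctan2(-n[1],-n[0]));print('yaw',yaw)
ex=np.array([-n[0],-n[1],0]);ex/=np.linalg.norm(ex);ey=np.cross([0,0,1],ex);ux=np.cross(ey,n)
# side edges: distance along ey by bins of ux
fx=f@ux;fy=f@ey
for a in np.arange(fx.min(),fx.max()-.01,.02):
    s=(fx>a)&(fx<a+.02); print(round(a,3),s.sum(),fy[s].min().round(4),fy[s].max().round(4))
print('low edge',np.percentile(fx,[0,.5,1,100]))
# origin at plane where z=.11 on mid line
mid=(np.percentile(fy,.5)+np.percentile(fy,99.5))/2
A=np.array([n,ey,[0,0,1]]);O=np.linalg.solve(A,[o,mid,.11]);print('O by z=110:',O,' x of low edge rel O',fx.min()-O@ux)
def toface(P):return np.array([ux,ey,n])@(P-O)
# stud
hsv=cv2.cvtColor(p,cv2.COLOR_RGB2HSV)
sub=p[35:62,258:295].mean(-1);m=(sub>125).astype(np.uint8);k,l,st,ce=cv2.connectedComponentsWithStats(m)
for i in range(1,k):
    if st[i,4]>50:
        u,v=ce[i]+[258,35];P=onplane(u,v,W,c,n,n*(o+.0125));print('stud',(u,v),st[i],P,toface(P)*1000, 'depth pt',toface(X[int(v)+5,int(u)])*1000)
# handle
m=((hsv[...,0]<8)|(hsv[...,0]>172))&(hsv[...,1]>150)&(hsv[...,2]>80);m[:180]=0;m[260:]=0;m[:,:230]=0;m[:,300:]=0
q=X[m];print('handle face mm',(np.percentile(np.array([toface(a) for a in q]),[2,50,98],axis=0)*1000).round(1),m.sum(),'world',np.median(q,0))
# bracket
m=np.zeros(m.shape,np.uint8);m[235:330,250:340]=(p.min(-1)>140)[235:330,250:340]
cs,h=cv2.findContours(m,cv2.RETR_CCOMP,cv2.CHAIN_APPROX_NONE);i=max(range(len(cs)),key=lambda i:cv2.contourArea(cs[i]))
e3=np.array([0,0,1.])
C=np.array([onplane(u,v,W,c,e3,[0,0,.006]) for u,v in cs[i][:,0]]);r=cv2.minAreaRect((C[:,:2]*1000).astype(np.float32));print('bracket@z6',r)
for j in range(len(cs)):
    if h[0][j][3]==i and cv2.contourArea(cs[j])>20:
        H=np.array([onplane(u,v,W,c,e3,[0,0,.006]) for u,v in cs[j][:,0]])[:,:2];print('hole',cv2.contourArea(cs[j]),H.mean(0),cv2.minAreaRect((H*1000).astype(np.float32)))
b=X[m>0];print('z of bracket',np.percentile(b[:,2],[5,25,50,75,95]))
t=b[b[:,2]>.015];print('rib top rect',len(t),cv2.minAreaRect((t[:,:2]*1000).astype(np.float32)))
E
```

```text
plane 17653 [-0.2065683  -0.53435095  0.81963321] 34.95190619706023
yaw 68.8645970695819
0.369 533 -0.4017 -0.2839
0.389 723 -0.4018 -0.2838
0.409 912 -0.4019 -0.284
0.429 1128 -0.4016 -0.2837
0.449 984 -0.4017 -0.2836
0.469 1866 -0.402 -0.2838
0.489 2274 -0.402 -0.2837
0.509 2582 -0.4029 -0.2836
0.529 1801 -0.4023 -0.2832
0.549 2092 -0.4024 -0.2833
0.569 2757 -0.4021 -0.2833
low edge [0.36946469 0.37406296 0.37695644 0.58563138]
O by z=110: [0.50683105 0.36038443 0.11      ]  x of low edge rel O -0.11885368635824028
stud (np.float64(275.0931899641577), np.float64(47.32258064516129)) [  8   3  19  21 279] [0.52388393 0.40455833 0.15834717] [6.65081354e+01 2.21789433e-02 1.25000000e+01] depth pt [6.28755043e+01 4.91690873e-03 1.29053769e+01]
handle face mm [[-167.3   -6.6   31.6]
 [-147.1    0.8   39.9]
 [-129.2    7.1   46.3]] 314 world [0.4547689  0.22704277 0.05832997]
bracket@z6 ((449.88226318359375, 113.75309753417969), (136.2792510986328, 45.2203254699707), 37.722625732421875)
hole 165.0 [0.48063486 0.1373294 ] ((481.72833251953125, 136.89332580566406), (29.75101089477539, 18.49357032775879), 27.32575225830078)
z of bracket [0.00378202 0.00527709 0.00608518 0.0180012  0.0205863 ]
rib top rect 542 ((478.1767578125, 224.23638916015625), (290.1731262207031, 45.651119232177734), 73.0104751586914)
```

```bash
cat >> h.py <<'E'
# measured jig face frame
n=np.array([-0.2065683,-0.53435095,0.81963321]);n/=np.linalg.norm(n)
O=np.array([.50683105,.36038443,.11]);YAW=68.86
ey=np.cross([0,0,1],[-n[0],-n[1],0]);ey/=np.linalg.norm(ey);ux=np.cross(ey,n);F=np.array([ux,ey,n]).T
def fw(x,y,z): return O+F@(np.array([x,y,z])/1000)
E
python3 - <<'E'
from h import *
P=fw(-155,0.5,35);print(P)
plan(down(P[0],P[1],.16,YAW),down(P[0],P[1],P[2]-.019,YAW))
E
```

```text
[0.45332644 0.22336536 0.04988942]
  lin [-0.464  0.063  0.697] rot [0.    0.    0.001]
  lin [-0.463  0.064  0.698] rot [0.    0.    0.001]
--
  lin [0.    0.    0.646] rot [0. 0. 0.]
  lin [0.    0.    0.646] rot [0. 0. 0.]
--
```

Request:
apply_moves:
  linear:
    - [-0.09,0.013,0.14]
    - [-0.19,0.025,0.28]
    - [-0.28,0.04,0.42]
    - [-0.37,0.05,0.56]
    - [-0.464,0.063,0.697]
  delta_rot:
    - [0,0,0]
    - [0,0,0]
    - [0,0,0]
    - [0,0,0]
    - [0,0,0]
  gripper: 0.2
  force: 30

```text
clock: 4.42
position: [0.4649, 0.2627, 0.2293]
tool_rot: [3.141, -0.0, 1.2]
force: [0.7, -0.0, -0.2]
grip_width: 0.0507
finger_force: 0.0
```

Request:
apply_moves:
  linear:
    - [-0.09,0.013,0.14]
    - [-0.19,0.025,0.28]
    - [-0.28,0.04,0.42]
    - [-0.37,0.05,0.56]
    - [-0.464,0.063,0.697]
  delta_rot:
    - [0,0,0]
    - [0,0,0]
    - [0,0,0]
    - [0,0,0]
    - [0,0,0]

```text
clock: 4.83
position: [0.454, 0.2172, 0.1596]
tool_rot: [3.141, -0.0, 1.199]
force: [-0.0, -0.3, 0.1]
grip_width: 0.0512
finger_force: 0.0
```

Request:
apply_moves:
  linear:
    - [0,0,0.13]
    - [0,0,0.26]
    - [0,0,0.39]
    - [0,0,0.52]
    - [0,0,0.646]
  delta_rot:
    - [0,0,0]
    - [0,0,0]
    - [0,0,0]
    - [0,0,0]
    - [0,0,0]

```text
clock: 5.25
position: [0.4543, 0.2176, 0.0951]
tool_rot: [3.141, -0.0, 1.199]
force: [0.1, 0.4, -0.1]
grip_width: 0.0511
finger_force: 0.0
```

Request:
apply_moves:
  linear:
    - [0,0,0.13]
    - [0,0,0.26]
    - [0,0,0.39]
    - [0,0,0.52]
    - [0,0,0.646]
  delta_rot:
    - [0,0,0]
    - [0,0,0]
    - [0,0,0]
    - [0,0,0]
    - [0,0,0]

```text
clock: 5.67
position: [0.4543, 0.2177, 0.0305]
tool_rot: [3.142, -0.0, 1.199]
force: [-0.0, -0.7, 0.3]
grip_width: 0.0515
finger_force: 0.0
```

Request:
apply_moves:
  linear:
    - [0,0,0]
    - [0,0,0]
    - [0,0,0]
    - [0,0,0]
    - [0,0,0]
  delta_rot:
    - [0,0,0]
    - [0,0,0]
    - [0,0,0]
    - [0,0,0]
    - [0,0,0]
  gripper: -1

```text
clock: 6.08
position: [0.4529, 0.2181, 0.0315]
tool_rot: [-3.139, 0.0, 1.2]
force: [-14.5, 5.7, 4.6]
grip_width: 0.016
finger_force: 29.1
```

Request:
apply_moves:
  linear:
    - [0,0,0]
    - [0,0,0]
    - [0,0,0]
    - [0,0,0]
    - [0,0,0]
  delta_rot:
    - [0,0,0]
    - [0,0,0]
    - [0,0,0]
    - [0,0,0]
    - [0,0,0]

```text
clock: 6.5
position: [0.4529, 0.2182, 0.0315]
tool_rot: [-3.139, 0.0, 1.2]
force: [-15.6, 5.2, 4.1]
grip_width: 0.016
finger_force: 29.1
```

```bash
python3 - <<'E'
from h import *
s=monitor.observe();print(s['position'],s['tool_rot'],s['force'],s['moment'],s['finger_force'])
P=fw(-155,0.5,35);print(P); plan(down(.4757,.3101,.2997,68.75),T=pose());plan(down(P[0],P[1],.16,YAW),T=down(.4757,.3101,.2997,68.75))
print((F.T@(s['position']+[0,0,.019]-O)*1000).round(1))
E
```

```text
[0.45291687 0.21815381 0.0314637 ] [-3.13943872e+00  6.48366069e-05  1.19959423e+00] [-15.63305132   5.24845763   4.06200132] [ 1.1868678   3.20482868 -0.02237799] 29.1351118683815
[0.45332644 0.22336536 0.04988942]
  lin [ 0.313 -0.042 -0.894] rot [0. 0. 0.]
  lin [ 0.313 -0.042 -0.894] rot [0. 0. 0.]
  lin [ 0.313 -0.041 -0.894] rot [0. 0. 0.]
--
  lin [-0.445  0.053  0.699] rot [0. 0. 0.]
  lin [-0.445  0.052  0.698] rot [0. 0. 0.]
--
[-158.8   -1.    38.3]
```

Request:
apply_moves:
  linear:
    - [-0.012,-0.01,-0.041]
    - [-0.021,-0.02,-0.083]
    - [-0.027,-0.02,-0.125]
    - [-0.03,-0.02,-0.167]
    - [-0.03,-0.02,-0.21]
  delta_rot:
    - [0,0,0]
    - [0,0,0]
    - [0,0,0]
    - [0,0,0]
    - [0,0,0]

```text
clock: 6.92
position: [0.4515, 0.2152, 0.0525]
tool_rot: [-3.141, -0.0, 1.198]
force: [-5.0, 3.6, -4.5]
grip_width: 0.0155
finger_force: 29.3
```

Request:
apply_moves:
  linear:
    - [0.003,0,-0.042]
    - [0.009,0,-0.085]
    - [0.018,0,-0.126]
    - [0.03,0,-0.167]
    - [0.044,0,-0.207]
  delta_rot:
    - [0,0,0]
    - [0,0,0]
    - [0,0,0]
    - [0,0,0]
    - [0,0,0]

```text
clock: 7.33
position: [0.4529, 0.2189, 0.073]
tool_rot: [-3.141, 0.001, 1.198]
force: [-4.8, 1.6, -6.3]
grip_width: 0.0154
finger_force: 29.5
```

Request:
apply_moves:
  linear:
    - [0.017,0,-0.039]
    - [0.037,0,-0.077]
    - [0.06,0,-0.113]
    - [0.085,0,-0.147]
    - [0.112,0,-0.18]
  delta_rot:
    - [0,0,0]
    - [0,0,0]
    - [0,0,0]
    - [0,0,0]
    - [0,0,0]

```text
clock: 7.75
position: [0.4568, 0.2291, 0.0909]
tool_rot: [-3.141, 0.001, 1.198]
force: [-5.8, -0.1, -5.4]
grip_width: 0.0157
finger_force: 29.5
```

Request:
apply_moves:
  linear:
    - [0.03,0,-0.031]
    - [0.061,0,-0.059]
    - [0.095,0,-0.085]
    - [0.121,0,-0.103]
    - [0.148,0,-0.12]
  delta_rot:
    - [0,0,0]
    - [0,0,0]
    - [0,0,0]
    - [0,0,0]
    - [0,0,0]

```text
clock: 8.17
position: [0.4621, 0.2428, 0.1029]
tool_rot: [-3.141, 0.002, 1.198]
force: [-7.0, -1.2, -2.5]
grip_width: 0.0156
finger_force: 29.5
```

Request:
apply_moves:
  linear:
    - [0,0,0]
    - [0,0,0]
    - [0,0,0]
    - [0,0,0]
    - [0,0,0]
  delta_rot:
    - [0,0,0]
    - [0,0,0]
    - [0,0,0]
    - [0,0,0]
    - [0,0,0]
  gripper: 0.2

```text
clock: 8.58
position: [0.4633, 0.2431, 0.1026]
tool_rot: [3.141, -0.0, 1.197]
force: [-0.4, -0.0, -0.1]
grip_width: 0.0509
finger_force: 0.0
```

Request:
apply_moves:
  linear:
    - [0,0,-0.1]
    - [0,0,-0.25]
    - [0,0,-0.45]
    - [0,0,-0.65]
    - [0,0,-0.8]
  delta_rot:
    - [0,0,0]
    - [0,0,0]
    - [0,0,0]
    - [0,0,0]
    - [0,0,0]

```text
clock: 9.0
position: [0.4632, 0.2434, 0.1846]
tool_rot: [3.141, -0.001, 1.198]
force: [0.2, -0.5, -0.8]
grip_width: 0.0516
finger_force: 0.0
```

Request:
apply_moves:
  linear:
    - [0.18,0,-0.15]
    - [0.36,0,-0.3]
    - [0.55,0,-0.45]
    - [0.75,0,-0.6]
    - [0.9,0,-0.7]
  delta_rot:
    - [0,0,0]
    - [0,0,0]
    - [0,0,0]
    - [0,0,0]
    - [0,0,0]

```text
clock: 9.42
position: [0.4962, 0.3286, 0.2548]
tool_rot: [3.141, -0.002, 1.198]
force: [-0.8, -0.3, 0.5]
grip_width: 0.0514
finger_force: 0.0
```

Request:
apply_moves:
  linear:
    - [0.2,0,0]
    - [0.4,0,0]
    - [0.6,0,0]
    - [0.75,0,0]
    - [0.8,0,0]
  delta_rot:
    - [0,0,0]
    - [0,0,0]
    - [0,0,0]
    - [0,0,0]
    - [0,0,0]
  gripper: 1

```text
clock: 9.83
position: [0.5248, 0.4035, 0.2529]
tool_rot: [-3.141, -0.001, 1.199]
force: [0.9, 0.3, -0.7]
grip_width: 0.0856
finger_force: 0.0
```

Request:
apply_moves:
  linear:
    - [0,0,0]
    - [0,0,0]
    - [0,0,0]
    - [0,0,0]
    - [0,0,0]
  delta_rot:
    - [0,0,0]
    - [0,0,0]
    - [0,0,0]
    - [0,0,0]
    - [0,0,0]

```text
clock: 10.25
position: [0.5252, 0.4008, 0.2527]
tool_rot: [3.141, -0.0, 1.197]
force: [-0.6, -1.0, 0.3]
grip_width: 0.0854
finger_force: 0.0
```

```bash
python3 - <<'E'
from h import *
print(pose()[:3,3]);p,d,W,c=grab('wrist','w2')
cv2.imwrite('pics/w2b.png',cv2.resize(p[:,:,::-1],(800,600),interpolation=cv2.INTER_CUBIC))
E
```

```text
[0.52515263 0.40084267 0.25273743]
```

View pics/w2b.png

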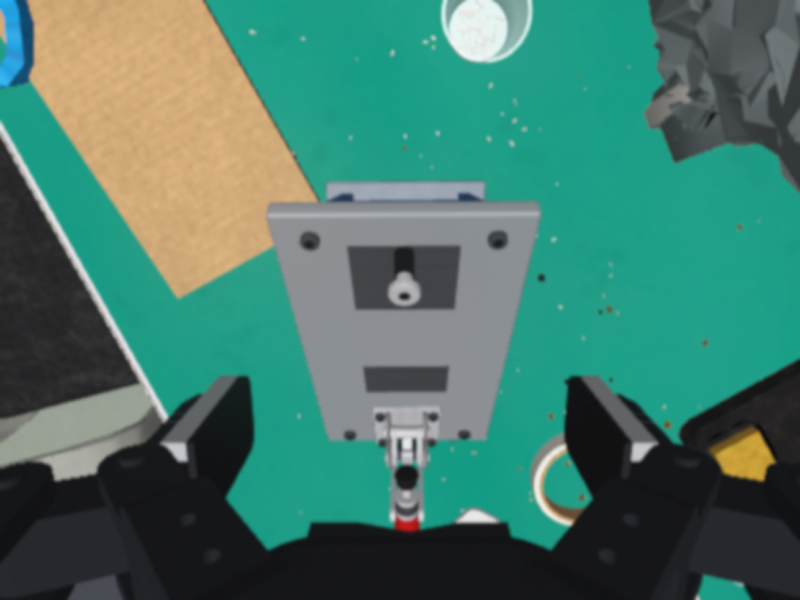

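The clamp arm now stands open at (405,490). The stud head is at (404,293), in the lower part of its slot, and the face is unobstructed. I'll refine the stud.

```bash
python3 - <<'E'
from m import *
z=np.load('pics/w2.npz');p,d,W=z['p'],z['d'],z['W'];c=optics.camera_info('wrist');X=cloud(d,W,c)
f,n2,o=face(p,X);print('plane',len(f),n2,np.degrees(np.arccos(n2[2])),'yaw',np.degrees(np.arctan2(-n2[1],-n2[0])),'offset vs old',o-O@n)
Y=(f-O)@F*1000;print('x',np.percentile(Y[:,0],[.2,99.8]),'y',np.percentile(Y[:,1],[.3,99.7]))
sub=p[170:202,240:278].mean(-1);m=(sub>sub.max()*.62).astype(np.uint8)
print((p[176:200,244:274].mean(-1)).astype(int)[::2,::2])
Z=(X[170:202,240:278]-O)@F*1000
h=(Z[...,2]>10.5)&(Z[...,2]<16)
q=Z[h];print('head pts',len(q),q.mean(0),q.min(0),q.max(0))
vv,uu=np.nonzero(h);u,v=(uu.min()+uu.max())/2+240,(vv.min()+vv.max())/2+170
P=onplane(u,v,W,c,n2,n2*(o+.0125));print(u,v,P,(P-O)@F*1000)
E
```

```text
plane 15863 [-0.20588539 -0.53328247  0.82050046] 34.865076590142365 yaw 68.88982525587983 offset vs old 0.0008776290296654277
x [-114.82557703  105.32979856] y [-58.59882418  58.78795355]
[[ 69  68  68  68  58 114 160 168 160 131  65  64  68  68  68]
 [ 68  68  68  68  78 139 167 171 166 149  93  68  68  67  67]
 [ 68  67  70  91 138 168 176 180 176 168 148 107  74  67  68]
 [ 69  68  86 138 171 183 188 192 190 182 169 147 100  69  67]
 [ 68  69 107 163 181 184 183 181 181 182 177 161 121  73  67]
 [ 69  72 118 171 178 176 165 150 158 172 176 171 132  78  68]
 [ 69  71 121 172 175 160  91  57  72 138 175 174 142  78  68]
 [ 69  70 103 163 174 155  73  42  53 127 173 171 129  73  68]
 [ 68  68  76 126 163 170 150 135 141 163 170 146  91  69  67]
 [ 68  68  69  78 111 145 157 161 159 149 124  88  70  68  68]
 [ 72  71  71  70  74  84  91  99  93  85  74  71  72  73  73]
 [116 116 115 115 115 115 116 116 115 115 115 117 119 119 118]]
head pts 252 [6.68394636e+01 2.08985309e-02 1.23384214e+01] [58.17392906 -7.83526997 10.50237037] [74.05792707  7.66747856 13.73706323]
258.5 187.0 [0.52418472 0.40497875 0.1586353 ] [67.08351413 -0.10678971 12.44937109]
```

```bash
python3 -c "
from h import *
plan(down(.452,.113,.2,37.7))"
```

```text
lin [-0.983  0.123  0.176] rot [0.    0.    0.086]
  lin [-0.945  0.297  0.176] rot [0.    0.    0.086]
  lin [-0.876  0.461  0.176] rot [0.    0.    0.086]
--
```

Request:
apply_moves:
  linear:
    - [-0.2,0.025,0.01]
    - [-0.39,0.05,0.02]
    - [-0.59,0.07,0.04]
    - [-0.79,0.1,0.05]
    - [-0.98,0.12,0.06]
  delta_rot:
    - [0,0,0.02]
    - [0,0,0.035]
    - [0,0,0.05]
    - [0,0,0.07]
    - [0,0,0.086]

```text
clock: 10.72
position: [0.5002, 0.3045, 0.2464]
tool_rot: [3.141, 0.0, 1.015]
force: [0.1, -0.4, -0.2]
grip_width: 0.0852
finger_force: 0.0
```

Request:
apply_moves:
  linear:
    - [-0.19,0.06,0.04]
    - [-0.38,0.12,0.07]
    - [-0.57,0.18,0.1]
    - [-0.76,0.24,0.14]
    - [-0.945,0.3,0.18]
  delta_rot:
    - [0,0,0.02]
    - [0,0,0.035]
    - [0,0,0.05]
    - [0,0,0.07]
    - [0,0,0.086]

```text
clock: 11.13
position: [0.476, 0.2085, 0.2285]
tool_rot: [3.141, -0.0, 0.835]
force: [1.3, 0.2, -0.4]
grip_width: 0.0852
finger_force: 0.0
```

Request:
apply_moves:
  linear:
    - [-0.2,0.1,0.06]
    - [-0.4,0.2,0.12]
    - [-0.6,0.31,0.18]
    - [-0.78,0.41,0.24]
    - [-0.876,0.461,0.29]
  delta_rot:
    - [0,0,0.02]
    - [0,0,0.035]
    - [0,0,0.05]
    - [0,0,0.07]
    - [0,0,0.086]

```text
clock: 11.55
position: [0.4514, 0.1113, 0.1992]
tool_rot: [3.141, 0.001, 0.653]
force: [-0.1, -0.1, 0.7]
grip_width: 0.0857
finger_force: 0.0
```

Request:
apply_moves:
  linear:
    - [0,0,0]
    - [0,0,0]
    - [0,0,0]
    - [0,0,0]
    - [0,0,0]
  delta_rot:
    - [0,0,0]
    - [0,0,0]
    - [0,0,0]
    - [0,0,0]
    - [0,0,0]

```text
clock: 11.97
position: [0.4522, 0.1147, 0.1996]
tool_rot: [-3.141, -0.0, 0.659]
force: [0.4, 0.4, 0.3]
grip_width: 0.0854
finger_force: 0.0
```

```bash
python3 - <<'E'
from h import *
p,d,W,c=grab('wrist','w3');X=cloud(d,W,c);print(pose()[:3,3],W[:3,3])
m=((p.min(-1)>135)&(X[...,2]<.03)&(X[...,2]>-.01)&(np.linalg.norm(X[...,:2]-[.45,.114],axis=-1)<.085)).astype(np.uint8)
cs,h=cv2.findContours(m,cv2.RETR_CCOMP,cv2.CHAIN_APPROX_NONE);i=max(range(len(cs)),key=lambda i:cv2.contourArea(cs[i]))
e3=np.array([0,0,1.])
pr=lambda C,z:np.array([onplane(u,v,W,c,e3,[0,0,z]) for u,v in C[:,0]])[:,:2]*1000
print('rect',cv2.minAreaRect(pr(cs[i],.006).astype(np.float32)))
for j in range(len(cs)):
    if h[0][j][3]==i and cv2.contourArea(cs[j])>60:
        H=pr(cs[j],.006);print('hole',cv2.contourArea(cs[j]),cv2.minAreaRect(H.astype(np.float32)))
        # local coords
        for yaw in (37.7,):
            a=np.radians(yaw);D=np.array([[np.cos(a),np.sin(a)],[-np.sin(a),np.cos(a)]]);L=(H-[451.5,115.])@D.T;print(L.min(0),L.max(0))
B=X[m>0]; t=B[B[:,2]>.014][:,:2]*1000;print('rib',len(t),cv2.minAreaRect(t.astype(np.float32)),np.median(B[B[:,2]>.014][:,2]))
v=p[:,:,::-1].copy();cv2.drawContours(v,cs,i,(0,0,255),1);cv2.imwrite('pics/w3b.png',v)
E
```

```text
[0.45210074 0.11450457 0.19949402] [0.50308357 0.15337895 0.34171988]
rect ((450.62249755859375, 113.47139739990234), (135.33273315429688, 44.57572937011719), 37.6431770324707)
hole 395.0 ((482.1014709472656, 138.357421875), (30.41512107849121, 19.03166389465332), 37.64358901977539)
[23.28533887 -9.73947195] [53.70437879  9.2902146 ]
rib 1194 ((442.83050537109375, 108.02503204345703), (50.43357849121094, 25.457855224609375), 37.41688919067383) 0.01947085114439373
```

View pics/w3b.png

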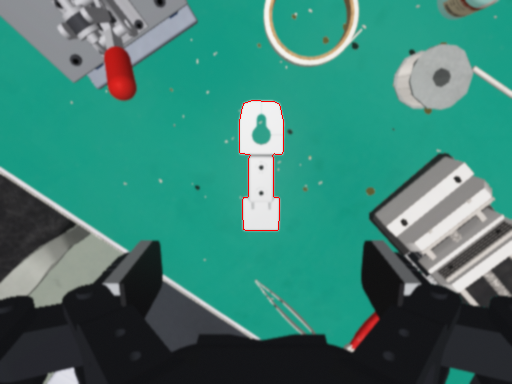

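The view confirms the bracket, with its contour at (240-284, 100-230) in the image and keyhole dimensions matching. Next I'll plan the grasp.

```bash
python3 -c "
from h import *
plan(down(.4436,.1089,.0035,37.65))"
```

```text
lin [-0.051 -0.004  0.98 ] rot [0. 0. 0.]
  lin [-0.051 -0.004  0.98 ] rot [0. 0. 0.]
--
```

Request:
apply_moves:
  linear:
    - [-0.02,0,0.2]
    - [-0.04,0,0.4]
    - [-0.06,0,0.6]
    - [-0.08,0,0.8]
    - [-0.1,-0.008,0.98]
  delta_rot:
    - [0,0,0]
    - [0,0,0]
    - [0,0,0]
    - [0,0,0]
    - [0,0,0]
  gripper: 0.2

```text
clock: 12.43
position: [0.4435, 0.1085, 0.1004]
tool_rot: [-3.141, -0.0, 0.658]
force: [0.3, 0.7, -1.0]
grip_width: 0.0512
finger_force: 0.0
```

Request:
apply_moves:
  linear:
    - [0,0,0.2]
    - [0,0,0.4]
    - [0,0,0.6]
    - [0,0,0.7]
    - [0,0,0.8]
  delta_rot:
    - [0,0,0]
    - [0,0,0]
    - [0,0,0]
    - [0,0,0]
    - [0,0,0]

```text
clock: 12.85
position: [0.4434, 0.1086, 0.0206]
tool_rot: [-3.141, 0.001, 0.658]
force: [-0.5, -0.6, 0.2]
grip_width: 0.0514
finger_force: 0.0
```

Request:
apply_moves:
  linear:
    - [0,0,0.05]
    - [0,0,0.1]
    - [0,0,0.14]
    - [0,0,0.17]
    - [0,0,0.18]
  delta_rot:
    - [0,0,0]
    - [0,0,0]
    - [0,0,0]
    - [0,0,0]
    - [0,0,0]

```text
clock: 13.27
position: [0.4437, 0.1083, 0.0034]
tool_rot: [3.141, -0.0, 0.657]
force: [-0.7, -0.8, 0.2]
grip_width: 0.0513
finger_force: 0.0
```

Request:
apply_moves:
  linear:
    - [0,0,0]
    - [0,0,0]
    - [0,0,0]
    - [0,0,0]
    - [0,0,0]
  delta_rot:
    - [0,0,0]
    - [0,0,0]
    - [0,0,0]
    - [0,0,0]
    - [0,0,0]
  gripper: -1
  force: 50

```text
clock: 13.68
position: [0.4438, 0.1083, 0.0039]
tool_rot: [3.141, -0.001, 0.657]
force: [-1.3, -0.1, 7.1]
grip_width: 0.0246
finger_force: 49.5
```

Request:
apply_moves:
  linear:
    - [0,0,0]
    - [0,0,0]
    - [0,0,0]
    - [0,0,0]
    - [0,0,0]
  delta_rot:
    - [0,0,0]
    - [0,0,0]
    - [0,0,0]
    - [0,0,0]
    - [0,0,0]

```text
clock: 14.1
position: [0.4437, 0.1083, 0.0039]
tool_rot: [3.141, -0.0, 0.657]
force: [-1.2, 0.2, 6.5]
grip_width: 0.0251
finger_force: 49.5
```

```bash
python3 -c "
from h import *
s=monitor.observe();print(s['position'],s['tool_rot'],s['force'],s['grip_width'])
def ft(x,y,z):
    T=np.eye(4);T[:3,:3]=F@np.diag([1,-1,-1]);T[:3,3]=fw(x,y,z);return T
A=ft(23.7,0,100);print(A[:3,3]);T=pose()
U=T.copy();U[2,3]=.12
plan(U,A,ft(23.7,0,24))"
```

```text
[0.44374211 0.10833528 0.00386811] [ 3.14133665e+00 -4.91757355e-04  6.57295697e-01] [-1.16338425  0.2306084   6.47944592] 0.025079348519095282
[0.49317847 0.32506792 0.20554078]
  lin [ 0.     0.    -0.581] rot [0. 0. 0.]
  lin [ 0.     0.    -0.581] rot [0. 0. 0.]
--
  lin [ 0.858 -0.707 -0.427] rot [ 0.04   0.142 -0.126]
  lin [ 1.092 -0.468 -0.084] rot [ 0.04   0.142 -0.126]
--
  lin [0.   0.   0.76] rot [0. 0. 0.]
--
```

```bash
python3 -c "
from h import *
def ft(x,y,z):
    T=np.eye(4);T[:3,:3]=F@np.diag([1,-1,-1]);T[:3,3]=fw(x,y,z);return T
T=pose();T[2,3]=.0035
U=T.copy();U[2,3]=.25
plan(U,ft(23.5,0,150),ft(23.5,0,30),T=T,maxr=20)"
```

```text
lin [ 0.     0.    -0.822] rot [0. 0. 0.]
  lin [ 0.     0.    -0.822] rot [0. 0. 0.]
  lin [ 0.     0.    -0.822] rot [0. 0. 0.]
--
  lin [ 0.49  -0.421  0.012] rot [ 0.026  0.095 -0.084]
  lin [ 0.541 -0.326  0.136] rot [ 0.026  0.095 -0.084]
  lin [ 0.55  -0.219  0.26 ] rot [ 0.026  0.095 -0.084]
--
  lin [0.  0.  0.6] rot [0. 0. 0.]
  lin [0.  0.  0.6] rot [0. 0. 0.]
--
```

Request:
apply_moves:
  linear:
    - [0,0,-0.1]
    - [0,0,-0.25]
    - [0,0,-0.45]
    - [0,0,-0.65]
    - [0,0,-0.822]
  delta_rot:
    - [0,0,0]
    - [0,0,0]
    - [0,0,0]
    - [0,0,0]
    - [0,0,0]

```text
clock: 14.52
position: [0.4436, 0.1083, 0.0876]
tool_rot: [3.141, -0.001, 0.657]
force: [-0.6, 0.2, -0.8]
grip_width: 0.0249
finger_force: 49.4
```

Request:
apply_moves:
  linear:
    - [0,0,-0.17]
    - [0,0,-0.33]
    - [0,0,-0.5]
    - [0,0,-0.66]
    - [0,0,-0.822]
  delta_rot:
    - [0,0,0]
    - [0,0,0]
    - [0,0,0]
    - [0,0,0]
    - [0,0,0]

```text
clock: 14.93
position: [0.4432, 0.1082, 0.1695]
tool_rot: [3.141, -0.0, 0.657]
force: [0.0, 0.7, -0.9]
grip_width: 0.0248
finger_force: 49.4
```

Request:
apply_moves:
  linear:
    - [0,0,-0.17]
    - [0,0,-0.33]
    - [0,0,-0.5]
    - [0,0,-0.66]
    - [0,0,-0.822]
  delta_rot:
    - [0,0,0]
    - [0,0,0]
    - [0,0,0]
    - [0,0,0]
    - [0,0,0]

```text
clock: 15.35
position: [0.443, 0.1082, 0.2517]
tool_rot: [3.141, -0.0, 0.658]
force: [0.8, 0.2, -1.4]
grip_width: 0.0249
finger_force: 49.4
```

Request:
apply_moves:
  linear:
    - [0.1,-0.08,0]
    - [0.2,-0.17,0]
    - [0.29,-0.25,0.01]
    - [0.39,-0.34,0.01]
    - [0.49,-0.421,0.012]
  delta_rot:
    - [0.005,0.019,-0.017]
    - [0.01,0.038,-0.034]
    - [0.016,0.057,-0.05]
    - [0.021,0.076,-0.067]
    - [0.026,0.095,-0.084]

```text
clock: 15.77
position: [0.4562, 0.1721, 0.2497]
tool_rot: [-3.105, -0.205, 0.832]
force: [1.1, 0.4, -0.8]
grip_width: 0.0246
finger_force: 49.5
```

Request:
apply_moves:
  linear:
    - [0.11,-0.07,0.03]
    - [0.22,-0.13,0.05]
    - [0.32,-0.2,0.08]
    - [0.43,-0.26,0.11]
    - [0.541,-0.326,0.136]
  delta_rot:
    - [0.005,0.019,-0.017]
    - [0.01,0.038,-0.034]
    - [0.016,0.057,-0.05]
    - [0.021,0.076,-0.067]
    - [0.026,0.095,-0.084]

```text
clock: 16.18
position: [0.4693, 0.2352, 0.2483]
tool_rot: [-3.104, -0.41, 1.009]
force: [0.2, -0.2, -1.3]
grip_width: 0.025
finger_force: 49.5
```

Request:
apply_moves:
  linear:
    - [0.11,-0.04,0.05]
    - [0.22,-0.09,0.1]
    - [0.33,-0.13,0.16]
    - [0.44,-0.18,0.21]
    - [0.55,-0.219,0.26]
  delta_rot:
    - [0.005,0.019,-0.017]
    - [0.01,0.038,-0.034]
    - [0.016,0.057,-0.05]
    - [0.021,0.076,-0.067]
    - [0.026,0.095,-0.084]

```text
clock: 16.6
position: [0.4823, 0.2987, 0.2472]
tool_rot: [3.136, -0.613, 1.207]
force: [0.5, 0.2, -1.8]
grip_width: 0.025
finger_force: 49.5
```

Request:
apply_moves:
  linear:
    - [0,0,0]
    - [0,0,0]
    - [0,0,0]
    - [0,0,0]
    - [0,0,0]
  delta_rot:
    - [0,0,0]
    - [0,0,0]
    - [0,0,0]
    - [0,0,0]
    - [0,0,0]

```text
clock: 17.02
position: [0.4826, 0.298, 0.2467]
tool_rot: [3.137, -0.611, 1.204]
force: [0.3, -0.8, -1.9]
grip_width: 0.025
finger_force: 49.5
```

```bash
cat >> h.py <<'E'
def ft(x,y,z):
    T=np.eye(4);T[:3,:3]=F@np.diag([1,-1,-1]);T[:3,3]=fw(x,y,z);return T
def rel():
    s=monitor.observe();T=pose();Q=F.T@T[:3,:3]@np.diag([1,-1,-1])
    print('face mm',((T[:3,3]-O)@F*1000).round(2),'rot deg',np.degrees(R.from_matrix(Q).as_rotvec()).round(2),'F face',(F.T@s['force']).round(1),'grip',s['grip_width'],s['finger_force'],s['clock'])
E
python3 - <<'E'
from h import *
rel();p,d,W,c=grab('wrist','w4')
plan(ft(23.5,0,30))
E
```

```text
face mm [2.3500e+01 1.1000e-01 1.5037e+02] rot deg [-0.21 -0.04  0.09] F face [-1.6 -0.6 -1.2] grip 0.02501411509942229 49.48201060295105 17.0167
  lin [-0.001 -0.001  0.601] rot [0.001 0.    0.   ]
  lin [0.    0.    0.601] rot [0.001 0.    0.   ]
--
```

View pics/w4.png

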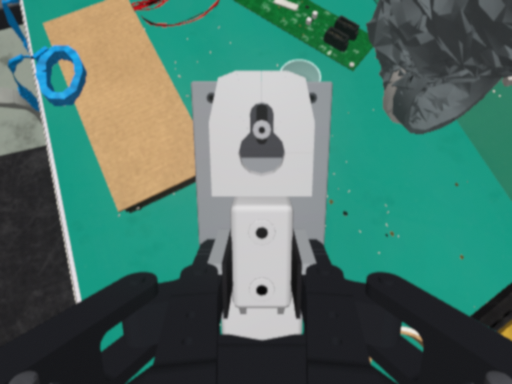

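The view looks through the keyhole. The stud head is at (261,130) and the round hole at about (262,152), on the same centre line. I'll measure both in face coordinates.

```bash
python3 - <<'E'
from h import *
z=np.load('pics/w4.npz');p,W,d=z['p'],z['W'],z['d'];c=optics.camera_info('wrist');X=cloud(d,W,c)
zt=150.2-3.9+6
L=lambda u,v,h:(onplane(u,v,W,c,n,O+n*h/1000)-O)@F*1000
g=p.mean(-1);m=(g<165).astype(np.uint8)
Z=(X-O)@F*1000
hole=((Z[...,2]<130)).astype(np.uint8);hole[:95]=0;hole[180:]=0;hole[:,:225]=0;hole[:,300:]=0
k,l,st,ce=cv2.connectedComponentsWithStats(hole);i=1+np.argmax(st[1:,4]);print(st[i])
vv,uu=np.nonzero(l==i);H=np.array([L(u,v,zt) for u,v in zip(uu,vv)])
print('keyhole x',H[:,0].min(),H[:,0].max(),'y',H[:,1].min(),H[:,1].max())
T=(Z[...,2]>10)&(Z[...,2]<18)&(hole>0);vv,uu=np.nonzero(T);print(len(uu),uu.min(),uu.max(),vv.min(),vv.max())
S=np.array([L(u,v,12.5) for u,v in zip(uu,vv)]);print('stud x',S[:,0].min(),S[:,0].max(),'y',S[:,1].min(),S[:,1].max())
print(g[118:142,248:276:2].astype(int)[::2])
E
```

```text
[ 239  102   45   71 2096]
keyhole x 57.965394296781945 87.20512318862762 y -9.007207780874241 9.726397669945225
274 252 270 120 138
stud x 58.02704567667814 72.81003471316592 y -7.547702227281022 7.4565241223515955
[[204 131  79  77  60  46  51  52  48  50  72  78  96 189]
 [205 132  78  77  78 100 133 136 110  82  75  77 100 190]
 [204 132  79  94 147 175 182 182 176 160 108  80 104 192]
 [204 132  87 143 180 184 183 182 184 182 160 100 105 192]
 [203 132 101 167 181 176 146 140 169 181 176 122 105 191]
 [201 133 116 174 180 147  70  59 121 178 180 142 108 189]
 [202 131 118 174 178 135  51  45  97 172 179 143 108 189]
 [189 112  99 163 178 158  96  81 133 175 173 124  94 172]
 [131  82  85 141 175 177 167 161 175 179 162 101  79 112]
 [ 84  79  80  98 147 172 176 177 173 161 116  81  78  80]
 [ 78  78  76  78  85 108 130 139 118  93  78  76  78  77]
 [ 77  78  77  77  64  49  55  60  51  56  75  77  77  78]]
```

Request:
apply_moves:
  linear:
    - [-0.002,0.001,0.15]
    - [-0.004,0.002,0.31]
    - [-0.007,0.003,0.47]
    - [-0.007,0.003,0.63]
    - [-0.007,0.003,0.78]
  delta_rot:
    - [0.001,0,0]
    - [0.001,0,0]
    - [0.001,0,0]
    - [0.001,0,0]
    - [0.001,0,0]

```text
clock: 17.48
position: [0.4992, 0.3396, 0.1815]
tool_rot: [3.14, -0.611, 1.204]
force: [-0.6, -0.3, -1.4]
grip_width: 0.025
finger_force: 49.6
```

Request:
apply_moves:
  linear:
    - [0,0,0.13]
    - [0,0,0.25]
    - [0,0,0.35]
    - [0,0,0.4]
    - [0,0,0.42]
  delta_rot:
    - [0,0,0]
    - [0,0,0]
    - [0,0,0]
    - [0,0,0]
    - [0,0,0]

```text
clock: 17.9
position: [0.5075, 0.3613, 0.1487]
tool_rot: [3.141, -0.611, 1.203]
force: [-0.1, 0.5, -0.8]
grip_width: 0.0249
finger_force: 49.7
```

Request:
apply_moves:
  linear:
    - [0,0,0]
    - [0,0,0.02]
    - [0,0,0.04]
    - [0,0,0.06]
    - [0,0,0.08]
  delta_rot:
    - [0,0,0]
    - [0,0,0]
    - [0,0,0]
    - [0,0,0]
    - [0,0,0]

```text
clock: 18.32
position: [0.509, 0.365, 0.1423]
tool_rot: [3.141, -0.611, 1.203]
force: [-0.7, -0.5, -1.3]
grip_width: 0.0245
finger_force: 49.7
```

```bash
python3 -c "
from h import *
rel()"
```

```text
face mm [22.74 -0.37 23.56] rot deg [ 0.02 -0.08  0.05] F face [-1.3  0.5 -0.6] grip 0.024481604912539836 49.688111543655396 18.3167
```

```bash
cat > k.py <<'E'
from h import *
p,d,W,c=grab('wrist','w5');X=cloud(d,W,c);Z=(X-O)@F*1000;rel()
tz=((pose()[:3,3]-O)@F)[2]*1000;zt=tz-3.9+6
L=lambda u,v,h:(onplane(u,v,W,c,n,O+n*h/1000)-O)@F*1000
box=np.zeros(d.shape,bool);box[85:200,215:310]=1
def rng(m,h,t):
    k,l,st,ce=cv2.connectedComponentsWithStats(m.astype(np.uint8));i=1+np.argmax(st[1:,4]);vv,uu=np.nonzero(l==i)
    a=L(261,vv.min()-.5,h)[0],L(261,vv.max()+.5,h)[0];b=L(uu.max()+.5,150,h)[1],L(uu.min()-.5,150,h)[1]
    print(t,st[i],'x',np.round(a,2),np.mean(a).round(2),'y',np.round(b,2),np.mean(b).round(2))
rng(box&(Z[...,2]<zt-4),zt,'keyhole')
rng(box&(abs(Z[...,2]-12.8)<2.2),12.5,'stud')
E
python3 k.py
```

```text
face mm [22.68 -0.26 23.23] rot deg [ 0.03 -0.07  0.05] F face [-1.4  0.8 -2. ] grip 0.024645409760284745 49.68747317790985 18.3667
keyhole [ 239  102   46   71 2133] x [86.65 56.95] 71.8 y [-10.15   9.42] -0.36
stud [245 132  34  34 877] x [73.41 57.63] 65.52 y [-8.26  7.52] -0.37
```

Request:
apply_moves:
  linear:
    - [-0.004,0,0.02]
    - [-0.008,0,0.04]
    - [-0.008,0,0.06]
    - [-0.008,0,0.08]
    - [-0.008,0,0.1]
  delta_rot:
    - [0,0,0]
    - [0,0,0]
    - [0,0,0]
    - [0,0,0]
    - [0,0,0]

```text
clock: 18.78
position: [0.5112, 0.3701, 0.1341]
tool_rot: [-3.14, -0.61, 1.203]
force: [1.0, -0.3, -1.5]
grip_width: 0.0245
finger_force: 49.7
```

Request:
apply_moves:
  linear:
    - [0,0,0.02]
    - [0,0,0.04]
    - [0,0,0.055]
    - [0,0,0.065]
    - [0,0,0.075]
  delta_rot:
    - [0,0,0]
    - [0,0,0]
    - [0,0,0]
    - [0,0,0]
    - [0,0,0]

```text
clock: 19.2
position: [0.5139, 0.3739, 0.1295]
tool_rot: [-3.138, -0.608, 1.203]
force: [0.2, -0.1, -1.4]
grip_width: 0.0248
finger_force: 49.7
```

```bash
python3 -c "
from h import *
rel()"
```

```text
face mm [23.63 -1.71  7.29] rot deg [0.25 0.13 0.06] F face [-0.9 -0.2 -1.1] grip 0.02475525144900209 49.748936891555786 19.2
```

Request:
apply_moves:
  linear:
    - [0,0,0]
    - [0,0,0]
    - [0,0,0]
    - [0,0,0]
    - [0,0,0]
  delta_rot:
    - [0,0,0]
    - [0,0,0]
    - [0,0,0]
    - [0,0,0]
    - [0,0,0]

```text
clock: 19.62
position: [0.5139, 0.3738, 0.1297]
tool_rot: [-3.138, -0.608, 1.203]
force: [-0.1, 1.1, -2.3]
grip_width: 0.0247
finger_force: 49.8
```

```bash
python3 -c "
from h import *
print(monitor.observe()['qpos'].round(3))"; python3 k.py
```

```text
[-0.235  0.589 -0.401  2.057 -1.263  0.162  0.335]
face mm [23.66 -1.73  7.45] rot deg [0.25 0.12 0.06] F face [-0.7  0.4 -0.9] grip 0.02473587850532141 49.75450158119202 19.6667
keyhole [ 239  102   46   71 1113] x [87.56 57.96] 72.76 y [-11.49   8.02] -1.74
stud [ 240  137   37   41 1083] x [73.68 56.42] 65.05 y [-7.98  7.39] -0.29
```

Joints 5 and 6 have reached their limits. The keyhole already surrounds the stud head, with the underside about 3 mm off the face. So I'll let go here, let the bracket settle, and regrip with a more upright tool if it needs it.

Request:
apply_moves:
  linear:
    - [0,0,0]
    - [0,0,0]
    - [0,0,0]
    - [0,0,0]
    - [0,0,0]
  delta_rot:
    - [0,0,0]
    - [0,0,0]
    - [0,0,0]
    - [0,0,0]
    - [0,0,0]
  gripper: -0.1

```text
clock: 20.08
position: [0.5139, 0.3739, 0.1296]
tool_rot: [-3.138, -0.608, 1.203]
force: [0.7, -0.5, -0.2]
grip_width: 0.0388
finger_force: 0.0
```

```bash
python3 - <<'E'
from h import *
rel();p,d,W,c=grab('wrist','w6');X=cloud(d,W,c);Z=(X-O)@F*1000
b=(p.min(-1)>150)&(Z[...,2]<30)&(abs(Z[...,1])<25)&(Z[...,0]>-80)&(Z[...,0]<110)
for lo,hi,t in((2,11,'plates'),(16,26,'rib')):
    q=Z[b&(Z[...,2]>lo)&(Z[...,2]<hi)]; print(t,len(q),np.percentile(q,[1,50,99],axis=0).round(1))
E
```

```text
face mm [23.66 -1.75  7.41] rot deg [0.25 0.12 0.06] F face [-0.3 -0.9 -0. ] grip 0.038770928852527614 0.0 20.0833
plates 8965 [[-24.3 -22.    3.9]
 [ 53.7  -0.9   6. ]
 [ 80.8  20.7   9.7]]
rib 5360 [[-16.3 -14.8  16.8]
 [  9.1  -1.5  20. ]
 [ 33.5  21.3  22.5]]
```

View pics/w6.png

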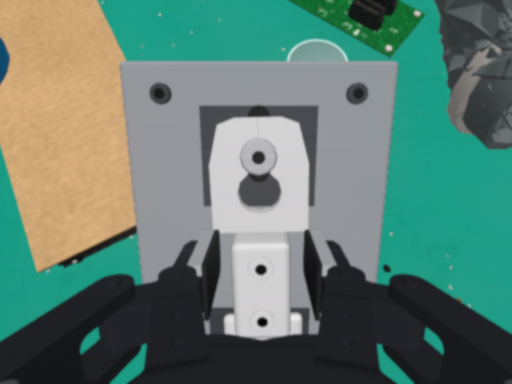

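The released bracket dropped flat and slid downhill. The stud head at (258,157) is now at the narrow end of the slot, with the round hole below it at (260,192). Next I'll check seating and yaw.

```bash
cat > s.py <<'E'
from h import *
import sys
p,d,W,c=grab('wrist',sys.argv[1]);X=cloud(d,W,c);Z=(X-O)@F*1000
L=lambda u,v,h:(onplane(u,v,W,c,n,O+n*h/1000)-O)@F*1000
def mm(m,h,t):
    k,l,st,ce=cv2.connectedComponentsWithStats(m.astype(np.uint8));i=1+np.argmax(st[1:,4]);vv,uu=np.nonzero(l==i)
    q=np.array([L(u,v,h) for u,v in zip(uu,vv)]);print(t,len(q),'x',q[:,0].min().round(2),q[:,0].max().round(2),'y',q[:,1].min().round(2),q[:,1].max().round(2));return q
I=(abs(Z[...,1])<30)&(Z[...,0]>-70)&(Z[...,0]<100)
g=p.min(-1)
E=mm(I&(g>165)&(abs(Z[...,2]-6.5)<3.5)&(Z[...,0]>25),6.3,'eye plate')
xs=np.arange(35,75,2);
w=[((E[abs(E[:,0]-x)<1,1].min()+E[abs(E[:,0]-x)<1,1].max())/2) for x in xs];print('centre line',np.polyfit(xs,w,1),'->deg',np.degrees(np.polyfit(xs,w,1)[0]),'y@50',np.polyval(np.polyfit(xs,w,1),50))
mm(I&(Z[...,2]>9.5)&(Z[...,2]<16)&(Z[...,0]>50),12.8,'head')
mm(I&(g<150)&(Z[...,2]<9)&(abs(Z[...,1])<13)&(Z[...,0]>30)&(Z[...,0]<60),6.3,'hole')
for a,b in((40,75),(-50,-20)):
    q=Z[I&(g>165)&(Z[...,0]>a)&(Z[...,0]<b)&(Z[...,2]<9.5)&(Z[...,2]>2)];
    if len(q):print('plate z',a,len(q),np.median(q[:,2]).round(2))
E
python3 s.py w7
```

```text
eye plate 8320 x 27.63 81.24 y -22.67 21.45
centre line [ 0.01610249 -1.36971566] ->deg 0.9226048536809921 y@50 -0.5645910451635684
head 1075 x 57.59 73.52 y -8.16 7.26
hole 1225 x 41.3 57.52 y -9.98 8.89
plate z 40 4998 6.02
plate z -50 220 5.94
```

The bracket is seated: the slot end matches the stud within about 0.3 mm, and the plates are flat at 6 mm at both ends. Now I'll retreat along the normal.

Request:
apply_moves:
  linear:
    - [0,0,-0.05]
    - [0,0,-0.12]
    - [0,0,-0.25]
    - [0,0,-0.42]
    - [0,0,-0.6]
  delta_rot:
    - [0,0,0]
    - [0,0,0]
    - [0,0,0]
    - [0,0,0]
    - [0,0,0]

```text
clock: 20.6
position: [0.5013, 0.3411, 0.1797]
tool_rot: [-3.137, -0.608, 1.203]
force: [-0.5, 0.6, 0.1]
grip_width: 0.0385
finger_force: 0.0
```

Request:
apply_moves:
  linear:
    - [0,0,-0.18]
    - [0,0,-0.36]
    - [0,0,-0.54]
    - [0,0,-0.7]
    - [0,0,-0.8]
  delta_rot:
    - [0,0,0]
    - [0,0,0]
    - [0,0,0]
    - [0,0,0]
    - [0,0,0]
  gripper: 0.2

```text
clock: 21.02
position: [0.4854, 0.2981, 0.2465]
tool_rot: [-3.139, -0.609, 1.203]
force: [-0.4, 1.0, 0.9]
grip_width: 0.0512
finger_force: 0.0
```

Request:
apply_moves:
  linear:
    - [0,0,0]
    - [0,0,0]
    - [0,0,0]
    - [0,0,0]
    - [0,0,0]
  delta_rot:
    - [0,0,0]
    - [0,0,0]
    - [0,0,0]
    - [0,0,0]
    - [0,0,0]

```text
clock: 21.43
position: [0.4854, 0.2993, 0.2437]
tool_rot: [-3.137, -0.607, 1.203]
force: [0.9, -0.2, 0.1]
grip_width: 0.051
finger_force: 0.0
```

```bash
python3 - <<'E'
from h import *
rel();print(pose()[:3,3])
plan(down(.4628,.2433,.24,68.7),down(.4628,.2433,.1028,68.7))
E
python3 s.py w8
```

```text
face mm [ 23.59  -2.04 146.67] rot deg [0.31 0.17 0.04] F face [ 0.2 -0.9  0. ] grip 0.05100561666004089 0.0 21.4333
[0.4854101  0.29931342 0.24373035]
  lin [-0.259 -0.005 -0.157] rot [-0.001 -0.145  0.001]
  lin [-0.294 -0.004 -0.072] rot [-0.001 -0.145  0.001]
--
  lin [0.    0.    0.686] rot [0. 0. 0.]
  lin [0.    0.    0.686] rot [0. 0. 0.]
--
eye plate 2309 x 28.05 81.19 y -22.57 21.15
centre line [ 0.01702565 -1.61044349] ->deg 0.9754979002140737 y@50 -0.7591609830303792
head 287 x 58.08 72.65 y -7.58 7.2
hole 377 x 40.32 58.22 y -9.49 8.46
plate z 40 1403 5.98
plate z -50 1127 5.98
```

Request:
apply_moves:
  linear:
    - [-0.05,0,-0.03]
    - [-0.1,0,-0.06]
    - [-0.16,0,-0.1]
    - [-0.21,0,-0.13]
    - [-0.26,-0.005,-0.157]
  delta_rot:
    - [0,-0.03,0]
    - [0,-0.06,0]
    - [0,-0.09,0]
    - [0,-0.12,0]
    - [-0.001,-0.145,0.001]

```text
clock: 21.9
position: [0.4745, 0.2708, 0.2426]
tool_rot: [-3.14, -0.301, 1.202]
force: [1.0, -0.1, 0.6]
grip_width: 0.0512
finger_force: 0.0
```

Request:
apply_moves:
  linear:
    - [-0.06,0,-0.01]
    - [-0.12,0,-0.03]
    - [-0.18,0,-0.04]
    - [-0.24,0,-0.06]
    - [-0.294,-0.004,-0.072]
  delta_rot:
    - [0,-0.03,0]
    - [0,-0.06,0]
    - [0,-0.09,0]
    - [0,-0.12,0]
    - [-0.001,-0.145,0.001]

```text
clock: 22.32
position: [0.4631, 0.243, 0.2405]
tool_rot: [3.141, 0.003, 1.201]
force: [0.3, 0.8, -0.8]
grip_width: 0.0513
finger_force: 0.0
```

Request:
apply_moves:
  linear:
    - [0,0,0]
    - [0,0,0]
    - [0,0,0]
    - [0,0,0]
    - [0,0,0]
  delta_rot:
    - [0,0,0]
    - [0,0,0]
    - [0,0,0]
    - [0,0,0]
    - [0,0,0]

```text
clock: 22.73
position: [0.4631, 0.2426, 0.2407]
tool_rot: [-3.141, -0.001, 1.199]
force: [-0.1, -0.2, 0.0]
grip_width: 0.0512
finger_force: 0.0
```

```bash
python3 - <<'E'
from h import *
p,d,W,c=grab('wrist','w9');X=cloud(d,W,c);Z=(X-O)@F*1000
hsv=cv2.cvtColor(p,cv2.COLOR_RGB2HSV)
m=((hsv[...,0]<8)|(hsv[...,0]>172))&(hsv[...,1]>150)&(hsv[...,2]>70)&(np.linalg.norm(X[...,:2]-[.46,.243],axis=-1)<.06)&(X[...,2]>.05)
q=X[m];print('red',len(q),np.percentile(q,[2,50,98],axis=0).round(4))
print(np.percentile(Z[m],[2,50,98],axis=0).round(1));print(pose()[:3,3],pose()[:3,2])
plan(down(.4628,.2433,.16,68.7),down(.4628,.2433,.1028,68.7))
E
```

```text
red 814 [[0.4508 0.2249 0.1006]
 [0.4606 0.2401 0.1192]
 [0.4703 0.2552 0.1298]]
[[-108.5   -7.3   57.4]
 [-100.5   -0.2   81.5]
 [ -97.     7.1   97.6]]
[0.46313853 0.24260888 0.24072447] [ 1.35789206e-04  1.34020214e-03 -9.99999093e-01]
  lin [ 0.004 -0.005  0.807] rot [ 0.    -0.001  0.   ]
--
  lin [0.    0.    0.572] rot [0. 0. 0.]
--
```

Request:
apply_moves:
  linear:
    - [0,0,0.16]
    - [0,0,0.32]
    - [0,0,0.48]
    - [0,0,0.65]
    - [0,0,0.8]
  delta_rot:
    - [0,0,0]
    - [0,0,0]
    - [0,0,0]
    - [0,0,0]
    - [0,0,0]

```text
clock: 23.2
position: [0.463, 0.2428, 0.1598]
tool_rot: [-3.141, -0.001, 1.2]
force: [0.6, -0.4, -0.6]
grip_width: 0.0512
finger_force: 0.0
```

Request:
apply_moves:
  linear:
    - [0,0,0.15]
    - [0,0,0.3]
    - [0,0,0.43]
    - [0,0,0.52]
    - [0,0,0.575]
  delta_rot:
    - [0,0,0]
    - [0,0,0]
    - [0,0,0]
    - [0,0,0]
    - [0,0,0]

```text
clock: 23.62
position: [0.4629, 0.2427, 0.1023]
tool_rot: [-3.141, 0.0, 1.2]
force: [-0.7, 0.2, 0.2]
grip_width: 0.0511
finger_force: 0.0
```

Request:
apply_moves:
  linear:
    - [0,0,0]
    - [0,0,0]
    - [0,0,0]
    - [0,0,0]
    - [0,0,0]
  delta_rot:
    - [0,0,0]
    - [0,0,0]
    - [0,0,0]
    - [0,0,0]
    - [0,0,0]
  gripper: -1
  force: 80

```text
clock: 24.03
position: [0.4623, 0.243, 0.1037]
tool_rot: [-3.14, -0.0, 1.2]
force: [-5.5, -0.7, 4.1]
grip_width: 0.0136
finger_force: 78.1
```

Request:
apply_moves:
  linear:
    - [0,0,0]
    - [0,0,0]
    - [0,0,0]
    - [0,0,0]
    - [0,0,0]
  delta_rot:
    - [0,0,0]
    - [0,0,0]
    - [0,0,0]
    - [0,0,0]
    - [0,0,0]

```text
clock: 24.45
position: [0.4622, 0.2431, 0.1037]
tool_rot: [-3.14, -0.0, 1.2]
force: [-6.6, -1.3, 4.6]
grip_width: 0.0139
finger_force: 78.1
```

```bash
python3 -c "
from h import *
rel();P=pose()[:3,3]+[0,0,.019];q=(P-O)@F*1000-[-100,0,20];print(q,np.hypot(q[0],q[2]),np.degrees(np.arctan2(q[2],-q[0]))-35)"
```

```text
face mm [-106.45   -0.7    66.73] rot deg [ 0.06 34.94 -0.11] F face [-0.3  5.7  5.8] grip 0.013921694506962064 78.05416703224182 24.45
[ 4.43492715 -0.70057918 62.30655283] 62.46419057775098 59.07139798005622
```

Request:
apply_moves:
  linear:
    - [-0.036,0,0.024]
    - [-0.071,0,0.05]
    - [-0.104,0,0.078]
    - [-0.134,0,0.108]
    - [-0.162,0,0.141]
  delta_rot:
    - [0,0,0]
    - [0,0,0]
    - [0,0,0]
    - [0,0,0]
    - [0,0,0]

```text
clock: 24.87
position: [0.4556, 0.2259, 0.0897]
tool_rot: [-3.139, 0.003, 1.2]
force: [-15.3, -26.9, 20.8]
grip_width: 0.0141
finger_force: 92.8
```

Request:
apply_moves:
  linear:
    - [-0.026,0,0.035]
    - [-0.05,0,0.071]
    - [-0.071,0,0.109]
    - [-0.089,0,0.148]
    - [-0.104,0,0.188]
  delta_rot:
    - [0,0,0]
    - [0,0,0]
    - [0,0,0]
    - [0,0,0]
    - [0,0,0]

```text
clock: 25.28
position: [0.4526, 0.218, 0.0709]
tool_rot: [-3.14, -0.0, 1.2]
force: [-9.9, 0.7, 14.3]
grip_width: 0.014
finger_force: 94.8
```

Request:
apply_moves:
  linear:
    - [-0.013,0,0.042]
    - [-0.022,0,0.084]
    - [-0.029,0,0.126]
    - [-0.033,0,0.17]
    - [-0.034,0,0.213]
  delta_rot:
    - [0,0,0]
    - [0,0,0]
    - [0,0,0]
    - [0,0,0]
    - [0,0,0]

```text
clock: 25.7
position: [0.4496, 0.2108, 0.0485]
tool_rot: [-3.138, 0.007, 1.198]
force: [-11.0, -24.6, 6.6]
grip_width: 0.0139
finger_force: 89.6
```

```bash
cat > a.py <<'E'
from h import *
rel();P=pose()[:3,3]+[0,0,.019];q=(P-O)@F*1000-[-100,0,20];print(q,np.hypot(q[0],q[2]),np.degrees(np.arctan2(q[2],-q[0]))-35)
E
python3 a.py
```

```text
face mm [-166.45   -0.56   41.36] rot deg [ 0.13 35.33 -0.3 ] F face [-18.3   1.4  20.8] grip 0.013939737813374717 89.61929440498352 25.7
[-55.56836615  -0.55603385  36.93139108] 66.7215929353497 -1.3915193176008103
```

Request:
apply_moves:
  linear:
    - [-0.035,0,0.047]
    - [-0.037,0,0.091]
    - [-0.03,0,0.135]
    - [-0.02,0,0.177]
    - [-0.008,0,0.22]
  delta_rot:
    - [0,0,0]
    - [0,0,0]
    - [0,0,0]
    - [0,0,0]
    - [0,0,0]

```text
clock: 26.12
position: [0.4504, 0.2118, 0.0276]
tool_rot: [-3.139, 0.003, 1.199]
force: [-33.3, -32.9, 126.8]
grip_width: 0.0139
finger_force: 98.3
```

```bash
sed -i 's/\[-100,0,20\]/[-103.5,0,20]/' a.py; python3 a.py
```

```text
face mm [-177.48   -0.9    23.49] rot deg [ 0.08 35.15 -0.22] F face [ 37.6  19.2 128.4] grip 0.013880284209739102 98.34546446800232 26.1167
[-63.09437116  -0.9008502   19.06232346] 65.91109047509279 -18.189173490757685
```

Too much force, so I'll relieve it at once.

Request:
apply_moves:
  linear:
    - [0,0,-0.015]
    - [0,0,-0.02]
    - [0,0,-0.02]
    - [0,0,-0.02]
    - [0,0,-0.02]
  delta_rot:
    - [0,0,0]
    - [0,0,0]
    - [0,0,0]
    - [0,0,0]
    - [0,0,0]

```text
clock: 26.53
position: [0.4502, 0.2128, 0.0287]
tool_rot: [-3.139, 0.003, 1.201]
force: [-5.3, -9.2, -6.7]
grip_width: 0.0138
finger_force: 103.9
```

```bash
python3 a.py
```

```text
face mm [-176.1    -0.43   23.95] rot deg [ 0.12 35.13 -0.12] F face [-12.5   1.6   0.5] grip 0.013835127511228906 103.88187646865845 26.5333
[-61.71770482  -0.43205733  19.5186849 ] 64.73062759063933 -17.45005244051844
```

Request:
apply_moves:
  linear:
    - [0,0,0]
    - [0,0,0]
    - [0,0,0]
    - [0,0,0]
    - [0,0,0]
  delta_rot:
    - [0,0,0]
    - [0,0,0]
    - [0,0,0]
    - [0,0,0]
    - [0,0,0]
  gripper: 0.2

```text
clock: 26.95
position: [0.4522, 0.2146, 0.0292]
tool_rot: [3.141, -0.001, 1.2]
force: [0.5, 0.6, 1.9]
grip_width: 0.0511
finger_force: 0.0
```

Request:
apply_moves:
  linear:
    - [0,0,-0.1]
    - [0,0,-0.3]
    - [0,0,-0.5]
    - [0,0,-0.75]
    - [0,0,-1]
  delta_rot:
    - [0,0,0]
    - [0,0,0]
    - [0,0,0]
    - [0,0,0]
    - [0,0,0]

```text
clock: 27.37
position: [0.4517, 0.2141, 0.1306]
tool_rot: [-3.141, -0.0, 1.2]
force: [0.1, -0.1, -0.6]
grip_width: 0.0512
finger_force: 0.0
```

Request:
apply_moves:
  linear:
    - [0.1,0,-0.2]
    - [0.25,0,-0.4]
    - [0.45,0,-0.6]
    - [0.65,0,-0.8]
    - [0.85,0,-1]
  delta_rot:
    - [0,0,0]
    - [0,0,0]
    - [0,0,0]
    - [0,0,0]
    - [0,0,0]

```text
clock: 27.78
position: [0.4828, 0.2941, 0.2312]
tool_rot: [3.141, -0.001, 1.2]
force: [0.6, -0.7, 0.5]
grip_width: 0.0513
finger_force: 0.0
```

Request:
apply_moves:
  linear:
    - [0.02,0,0]
    - [0.04,0,0]
    - [0.05,0,0]
    - [0.05,0,0]
    - [0.05,0,0]
  delta_rot:
    - [0,0,0]
    - [0,0,0]
    - [0,0,0]
    - [0,0,0]
    - [0,0,0]

```text
clock: 28.2
position: [0.4842, 0.2972, 0.2284]
tool_rot: [-3.141, 0.001, 1.199]
force: [0.7, 0.2, -0.1]
grip_width: 0.051
finger_force: 0.0
```

```bash
python3 s.py w10; python3 - <<'E'
from h import *
z=np.load('pics/w10.npz');p,d,W=z['p'],z['d'],z['W'];c=optics.camera_info('wrist');X=cloud(d,W,c);Z=(X-O)@F*1000
hsv=cv2.cvtColor(p,cv2.COLOR_RGB2HSV)
m=((hsv[...,0]<8)|(hsv[...,0]>172))&(hsv[...,1]>150)&(hsv[...,2]>80)&(abs(Z[...,1])<15)&(Z[...,0]<-100)&(Z[...,0]>-190)
print('red',m.sum(),np.percentile(Z[m],[2,50,98],axis=0).round(1),'(closed at start: -167.3..-129.2, z 31.6/39.9/46.3)')
cv2.imwrite('pics/w10b.png',cv2.resize(p[:,:,::-1],(800,600),interpolation=cv2.INTER_CUBIC))
E
```

```text
eye plate 3401 x 26.55 70.09 y -22.86 21.48
red 495 [[-166.    -7.5   33.3]
 [-144.9   -0.3   43. ]
 [-128.1    6.8   51. ]] (closed at start: -167.3..-129.2, z 31.6/39.9/46.3)Traceback (most recent call last):
  File "s.py", line 12, in <module>
    w=[((E[abs(E[:,0]-x)<1,1].min()+E[abs(E[:,0]-x)<1,1].max())/2) for x in xs];print('centre line',np.polyfit(xs,w,1),'->deg',np.degrees(np.polyfit(xs,w,1)[0]),'y@50',np.polyval(np.polyfit(xs,w,1),50))
         ~~~~~~~~~~~~~~~~~~~~~~~~^^
    return umr_minimum(a, axis, None, out, keepdims, initial, where)
ValueError: zero-size array to reduction operation minimum which has no identity
```

View pics/w10b.png

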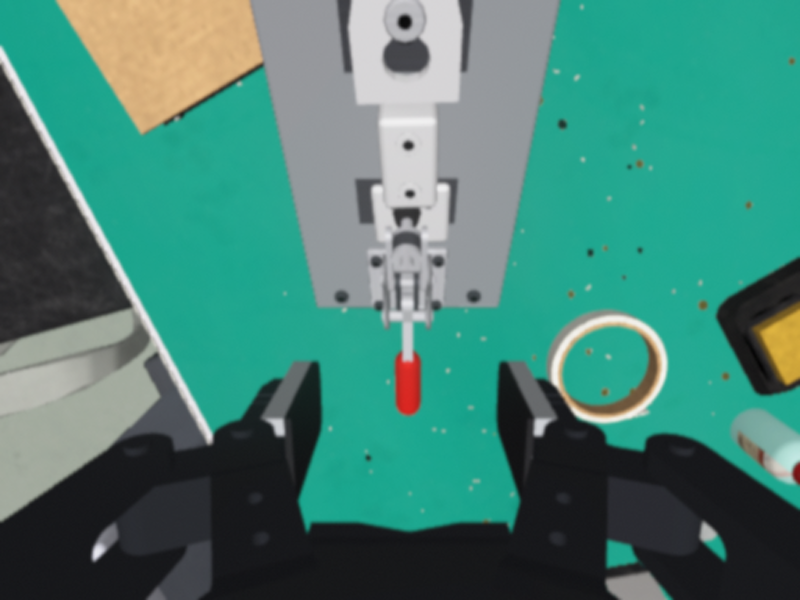

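The clamp is down, with the rubber tip on the foot at (407,225) and the handle at (407,385). I'll check the handle angle against its closed angle by fitting the bar's ridge.

```bash
python3 - <<'E'
from h import *
c=optics.camera_info('wrist')
for f in('w1','w10'):
    z=np.load(f'pics/{f}.npz');p,d,W=z['p'],z['d'],z['W'];X=cloud(d,W,c);Z=(X-O)@F*1000
    hsv=cv2.cvtColor(p,cv2.COLOR_RGB2HSV)
    m=((hsv[...,0]<8)|(hsv[...,0]>172))&(hsv[...,1]>150)&(hsv[...,2]>80)&(abs(Z[...,1])<15)&(Z[...,0]<-100)&(Z[...,0]>-190)
    q=Z[m];r=q[abs(q[:,1]-np.median(q[:,1]))<2.5];r=r[(r[:,0]<-134)&(r[:,0]>-162)]
    k=np.polyfit(r[:,0],r[:,2],1);print(f,len(r),'slope deg',np.degrees(np.arctan(-k[0])),'ridge z at x=-150',np.polyval(k,-150),'end x',q[:,0].min())
    fa=Z[(abs(np.abs(Z[...,1])-40)<12)&(abs(Z[...,0]+30)<60)&(abs(Z[...,2])<4)];print(' face z',np.median(fa[:,2]))
E
```

```text
w1 71 slope deg 15.064254274507173 ridge z at x=-150 41.78310991822726 end x -169.32679434617523
 face z -0.028220448219229394
w10 111 slope deg 19.25938645489197 ridge z at x=-150 46.00846986036216 end x -168.01002735118072
 face z -0.059738899998050335
```

The handle is at 19.3° against 15.1° closed, about 0.07 rad. It is past dead centre but not at its stop. I'll push it gently down with the closed fingertips.

```bash
python3 - <<'E'
from h import *
C=fw(-155.4,-.3,47.6);b=np.radians(68.7);T=C-.010*np.array([np.cos(b),np.sin(b),0]);print(C,T)
plan(down(T[0],T[1],T[2]+.05,68.7),down(T[0],T[1],T[2]+.008,68.7))
E
```

```text
[0.45135165 0.21603828 0.05998765] [0.44771913 0.20672137 0.05998765]
  lin [-0.488 -0.005  0.593] rot [0. 0. 0.]
  lin [-0.488 -0.006  0.593] rot [0. 0. 0.]
--
  lin [0.   0.   0.42] rot [0. 0. 0.]
--
```

Request:
apply_moves:
  linear:
    - [-0.2,0,0.03]
    - [-0.4,0,0.07]
    - [-0.6,0,0.15]
    - [-0.8,0,0.3]
    - [-0.976,-0.011,0.45]
  delta_rot:
    - [0,0,0]
    - [0,0,0]
    - [0,0,0]
    - [0,0,0]
    - [0,0,0]
  gripper: -1
  force: 40

```text
clock: 28.67
position: [0.4477, 0.206, 0.1836]
tool_rot: [3.142, -0.001, 1.199]
force: [0.9, 0.1, -1.1]
grip_width: -0.0002
finger_force: 0.0
```

Request:
apply_moves:
  linear:
    - [0,0,0.16]
    - [0,0,0.33]
    - [0,0,0.5]
    - [0,0,0.65]
    - [0,0,0.736]
  delta_rot:
    - [0,0,0]
    - [0,0,0]
    - [0,0,0]
    - [0,0,0]
    - [0,0,0]

```text
clock: 29.08
position: [0.4474, 0.2068, 0.1088]
tool_rot: [-3.14, 0.001, 1.2]
force: [0.4, -0.4, 0.4]
grip_width: -0.0001
finger_force: 0.0
```

Request:
apply_moves:
  linear:
    - [0,0,0.12]
    - [0,0,0.23]
    - [0,0,0.33]
    - [0,0,0.4]
    - [0,0,0.42]
  delta_rot:
    - [0,0,0]
    - [0,0,0]
    - [0,0,0]
    - [0,0,0]
    - [0,0,0]

```text
clock: 29.5
position: [0.4478, 0.2073, 0.0674]
tool_rot: [-3.141, 0.001, 1.2]
force: [-0.7, 0.4, 0.6]
grip_width: -0.0003
finger_force: 0.0
```

Request:
apply_moves:
  linear:
    - [0,0,0.01]
    - [0,0,0.02]
    - [0,0,0.03]
    - [0,0,0.04]
    - [0,0,0.05]
  delta_rot:
    - [0,0,0]
    - [0,0,0]
    - [0,0,0]
    - [0,0,0]
    - [0,0,0]

```text
clock: 29.92
position: [0.4483, 0.2077, 0.0635]
tool_rot: [3.142, -0.001, 1.2]
force: [-0.1, -0.6, 0.5]
grip_width: -0.0003
finger_force: 0.0
```

Request:
apply_moves:
  linear:
    - [0,0,0.005]
    - [0,0,0.01]
    - [0,0,0.015]
    - [0,0,0.02]
    - [0,0,0.02]
  delta_rot:
    - [0,0,0]
    - [0,0,0]
    - [0,0,0]
    - [0,0,0]
    - [0,0,0]

```text
clock: 30.33
position: [0.4481, 0.2076, 0.0612]
tool_rot: [-3.141, -0.0, 1.2]
force: [0.1, 0.2, -0.9]
grip_width: 0.0003
finger_force: 0.0
```

Request:
apply_moves:
  linear:
    - [0,0,0.005]
    - [0,0,0.01]
    - [0,0,0.015]
    - [0,0,0.015]
    - [0,0,0.015]
  delta_rot:
    - [0,0,0]
    - [0,0,0]
    - [0,0,0]
    - [0,0,0]
    - [0,0,0]

```text
clock: 30.75
position: [0.4481, 0.2076, 0.0598]
tool_rot: [-3.141, -0.0, 1.2]
force: [-0.5, -0.3, 0.4]
grip_width: -0.0
finger_force: 0.1
```

Request:
apply_moves:
  linear:
    - [0,0,0.005]
    - [0,0,0.01]
    - [0,0,0.015]
    - [0,0,0.015]
    - [0,0,0.015]
  delta_rot:
    - [0,0,0]
    - [0,0,0]
    - [0,0,0]
    - [0,0,0]
    - [0,0,0]

```text
clock: 31.17
position: [0.4481, 0.2076, 0.0583]
tool_rot: [-3.141, -0.0, 1.2]
force: [-0.4, 0.2, -0.4]
grip_width: -0.0002
finger_force: 0.0
```

Request:
apply_moves:
  linear:
    - [0,0,0.005]
    - [0,0,0.01]
    - [0,0,0.01]
    - [0,0,0.01]
    - [0,0,0.01]
  delta_rot:
    - [0,0,0]
    - [0,0,0]
    - [0,0,0]
    - [0,0,0]
    - [0,0,0]

```text
clock: 31.58
position: [0.4481, 0.2076, 0.0573]
tool_rot: [-3.141, -0.0, 1.2]
force: [0.0, -0.5, 0.1]
grip_width: 0.0002
finger_force: 0.0
```

Request:
apply_moves:
  linear:
    - [0,0,0.003]
    - [0,0,0.006]
    - [0,0,0.01]
    - [0,0,0.01]
    - [0,0,0.01]
  delta_rot:
    - [0,0,0]
    - [0,0,0]
    - [0,0,0]
    - [0,0,0]
    - [0,0,0]

```text
clock: 32.0
position: [0.4481, 0.2076, 0.0563]
tool_rot: [-3.141, -0.0, 1.2]
force: [-0.1, -0.4, -0.2]
grip_width: -0.0
finger_force: 0.0
```

Request:
apply_moves:
  linear:
    - [0,0,0.003]
    - [0,0,0.006]
    - [0,0,0.01]
    - [0,0,0.01]
    - [0,0,0.01]
  delta_rot:
    - [0,0,0]
    - [0,0,0]
    - [0,0,0]
    - [0,0,0]
    - [0,0,0]

```text
clock: 32.42
position: [0.4481, 0.2076, 0.0553]
tool_rot: [-3.141, -0.0, 1.2]
force: [0.9, -0.3, -0.0]
grip_width: 0.0001
finger_force: 0.0
```

Request:
apply_moves:
  linear:
    - [0,0,0.003]
    - [0,0,0.006]
    - [0,0,0.01]
    - [0,0,0.01]
    - [0,0,0.01]
  delta_rot:
    - [0,0,0]
    - [0,0,0]
    - [0,0,0]
    - [0,0,0]
    - [0,0,0]

```text
clock: 32.83
position: [0.4482, 0.2077, 0.0545]
tool_rot: [-3.142, -0.001, 1.2]
force: [-0.4, 0.6, 4.9]
grip_width: -0.0
finger_force: 2.3
```

Request:
apply_moves:
  linear:
    - [0,0,0.003]
    - [0,0,0.006]
    - [0,0,0.01]
    - [0,0,0.01]
    - [0,0,0.01]
  delta_rot:
    - [0,0,0]
    - [0,0,0]
    - [0,0,0]
    - [0,0,0]
    - [0,0,0]

```text
clock: 33.25
position: [0.4484, 0.2078, 0.0538]
tool_rot: [3.141, -0.001, 1.2]
force: [-2.8, -0.2, 14.4]
grip_width: -0.0003
finger_force: 7.5
```

Request:
apply_moves:
  linear:
    - [0,0,0.003]
    - [0,0,0.006]
    - [0,0,0.01]
    - [0,0,0.01]
    - [0,0,0.01]
  delta_rot:
    - [0,0,0]
    - [0,0,0]
    - [0,0,0]
    - [0,0,0]
    - [0,0,0]

```text
clock: 33.67
position: [0.4485, 0.2079, 0.0533]
tool_rot: [3.141, -0.002, 1.2]
force: [-5.7, -1.2, 28.4]
grip_width: 0.0003
finger_force: 14.0
```

Request:
apply_moves:
  linear:
    - [0,0,0.003]
    - [0,0,0.006]
    - [0,0,0.008]
    - [0,0,0.008]
    - [0,0,0.008]
  delta_rot:
    - [0,0,0]
    - [0,0,0]
    - [0,0,0]
    - [0,0,0]
    - [0,0,0]

```text
clock: 34.08
position: [0.4486, 0.208, 0.0529]
tool_rot: [3.141, -0.002, 1.2]
force: [-8.5, -1.9, 40.1]
grip_width: 0.0007
finger_force: 19.9
```

Request:
apply_moves:
  linear:
    - [0,0,0.003]
    - [0,0,0.006]
    - [0,0,0.008]
    - [0,0,0.008]
    - [0,0,0.008]
  delta_rot:
    - [0,0,0]
    - [0,0,0]
    - [0,0,0]
    - [0,0,0]
    - [0,0,0]

```text
clock: 34.5
position: [0.4487, 0.2081, 0.0526]
tool_rot: [3.141, -0.003, 1.2]
force: [-10.6, -3.8, 52.9]
grip_width: -0.0001
finger_force: 26.2
```

Request:
apply_moves:
  linear:
    - [0,0,0.003]
    - [0,0,0.006]
    - [0,0,0.006]
    - [0,0,0.006]
    - [0,0,0.006]
  delta_rot:
    - [0,0,0]
    - [0,0,0]
    - [0,0,0]
    - [0,0,0]
    - [0,0,0]

```text
clock: 34.92
position: [0.4488, 0.2081, 0.0523]
tool_rot: [3.141, -0.003, 1.2]
force: [-13.2, -4.6, 63.0]
grip_width: 0.0002
finger_force: 31.0
```

```bash
cat > hd.py <<'E'
from h import *
import sys
p,d,W,c=grab('wrist',sys.argv[1]);X=cloud(d,W,c);Z=(X-O)@F*1000
hsv=cv2.cvtColor(p,cv2.COLOR_RGB2HSV)
m=((hsv[...,0]<8)|(hsv[...,0]>172))&(hsv[...,1]>150)&(hsv[...,2]>80)&(abs(Z[...,1])<15)&(Z[...,0]<-100)&(Z[...,0]>-190)
q=Z[m];r=q[abs(q[:,1]-np.median(q[:,1]))<2.5];r=r[(r[:,0]<-132)&(r[:,0]>-162)]
k=np.polyfit(r[:,0],r[:,2],1);print(len(r),'slope',np.degrees(np.arctan(-k[0])),'z@-150',np.polyval(k,-150),'z@-138',np.polyval(k,-138),'x',q[:,0].min(),q[:,0].max())
g=p.min(-1);sh=(g>80)&(np.ptp(p.astype(int),axis=-1)<40)&(abs(Z[...,1])<3)&(Z[...,0]<-112)&(Z[...,0]>-132)&(Z[...,2]>20)
r=Z[sh];k=np.polyfit(r[:,0],r[:,2],1);print('shank',len(r),np.degrees(np.arctan(-k[0])),np.polyval(k,-125))
E
python3 hd.py w11
```

```text
575 slope 15.285031848604543 z@-150 41.528483587972765 z@-138 38.24902437021409 x -164.98720616235425 -127.57135900520188
shank 575 20.113628504404318 33.15236296094618
```

Under load the ridge slope is 15.3° with height 41.5 mm, the same as at the start, so it is at its stop. I'll back off and re-check.

Request:
apply_moves:
  linear:
    - [0,0,-0.02]
    - [0,0,-0.04]
    - [0,0,-0.1]
    - [0,0,-0.25]
    - [0,0,-0.45]
  delta_rot:
    - [0,0,0]
    - [0,0,0]
    - [0,0,0]
    - [0,0,0]
    - [0,0,0]

```text
clock: 35.38
position: [0.4475, 0.2071, 0.0949]
tool_rot: [-3.14, 0.001, 1.2]
force: [0.3, -0.2, 0.3]
grip_width: 0.0
finger_force: 0.0
```

Request:
apply_moves:
  linear:
    - [0.12,0,-0.2]
    - [0.3,0,-0.4]
    - [0.5,0,-0.6]
    - [0.7,0,-0.8]
    - [0.9,0,-1]
  delta_rot:
    - [0,0,0]
    - [0,0,0]
    - [0,0,0]
    - [0,0,0]
    - [0,0,0]

```text
clock: 35.8
position: [0.4808, 0.2922, 0.1966]
tool_rot: [-3.141, -0.0, 1.2]
force: [-0.2, 0.1, -1.0]
grip_width: 0.0
finger_force: 0.0
```

Request:
apply_moves:
  linear:
    - [0.1,0,-0.1]
    - [0.25,0,-0.2]
    - [0.35,0,-0.25]
    - [0.4,0,-0.3]
    - [0.4,0,-0.3]
  delta_rot:
    - [0,0,0]
    - [0,0,0]
    - [0,0,0]
    - [0,0,0]
    - [0,0,0]

```text
clock: 36.22
position: [0.4954, 0.3296, 0.2258]
tool_rot: [3.141, -0.001, 1.201]
force: [-0.8, 0.8, -0.4]
grip_width: 0.0001
finger_force: 0.0
```

Request:
apply_moves:
  linear:
    - [0,0,0]
    - [0,0,0]
    - [0,0,0]
    - [0,0,0]
    - [0,0,0]
  delta_rot:
    - [0,0,0]
    - [0,0,0]
    - [0,0,0]
    - [0,0,0]
    - [0,0,0]

```text
clock: 36.63
position: [0.4952, 0.3283, 0.225]
tool_rot: [-3.141, -0.0, 1.2]
force: [0.2, -0.3, 0.5]
grip_width: -0.0001
finger_force: 0.0
```

```bash
python3 hd.py w12; python3 s.py w13; python3 -c "
import cv2;p=cv2.imread('pics/w13.png');cv2.imwrite('pics/w13b.png',cv2.resize(p,(800,600),interpolation=cv2.INTER_CUBIC))"
```

```text
eye plate 4146 x 24.2 82.92 y -22.84 21.54
centre line [ 0.01743237 -1.35096906] ->deg 0.9988011926246381 y@50 -0.4793505927589803
head 533 x 58.24 74.4 y -8.1 7.37
hole 401 x 43.8 55.6 y -9.39 8.78
plate z 40 2386 5.99
plate z -50 573 5.89
  return _methods._mean(a, axis=axis, dtype=dtype,
  ret = ret.dtype.type(ret / rcount)
Traceback (most recent call last):
  File "hd.py", line 7, in <module>
    k=np.polyfit(r[:,0],r[:,2],1);print(len(r),'slope',np.degrees(np.arctan(-k[0])),'z@-150',np.polyval(k,-150),'z@-138',np.polyval(k,-138),'x',q[:,0].min(),q[:,0].max())
TypeError: expected non-empty vector for x
```

View pics/w13b.png

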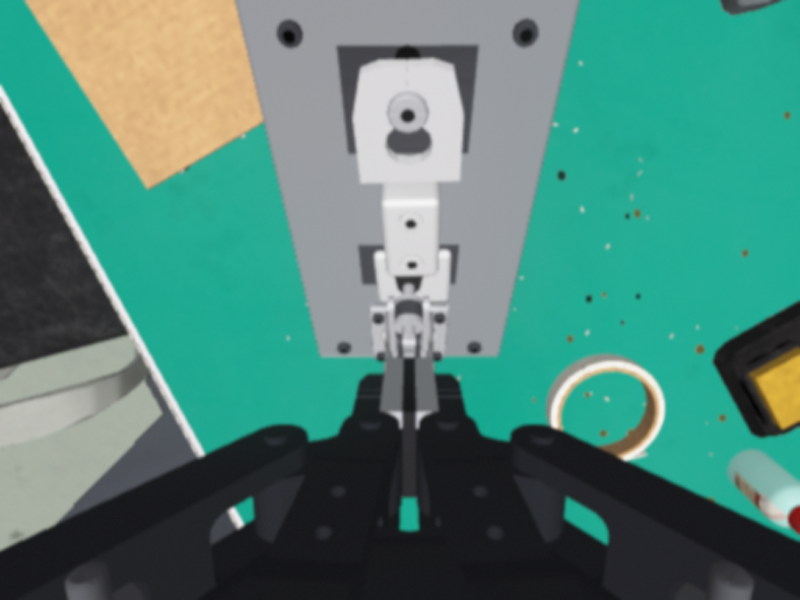

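The stud is in the slot end at (407,110) and the tip is on the foot, but the closed fingers hide the handle. I'll open them to re-check it, then take the face-normal view for seating.

Request:
apply_moves:
  linear:
    - [0,0,0]
    - [0,0,0]
    - [0,0,0]
    - [0,0,0]
    - [0,0,0]
  delta_rot:
    - [0,0,0]
    - [0,0,0]
    - [0,0,0]
    - [0,0,0]
    - [0,0,0]
  gripper: 0.5

```text
clock: 37.15
position: [0.4952, 0.3287, 0.2252]
tool_rot: [-3.141, -0.0, 1.2]
force: [0.1, -0.1, 0.2]
grip_width: 0.0608
finger_force: 0.0
```

```bash
python3 hd.py w14; python3 -c "
from h import *
plan(ft(23.6,-2,146.7))"
```

```text
99 slope 15.071477518860155 z@-150 41.75402057152186 z@-138 38.522579859097284 x -169.388421215798 -127.41971000682251
shank 71 13.760825851686949 32.502181803723325
  lin [-0.155  0.007 -0.093] rot [0.    0.146 0.   ]
  lin [-0.12   0.007 -0.135] rot [0.    0.146 0.   ]
--
```

The handle stays at 15.07° and 41.75 mm, the same as the original closed position. One last check of the seating.

Request:
apply_moves:
  linear:
    - [-0.03,0,-0.03]
    - [-0.06,0,-0.05]
    - [-0.09,0,-0.07]
    - [-0.12,0,-0.08]
    - [-0.155,0.007,-0.093]
  delta_rot:
    - [0,0.03,0]
    - [0,0.06,0]
    - [0,0.09,0]
    - [0,0.12,0]
    - [0,0.146,0]

```text
clock: 37.62
position: [0.4902, 0.3137, 0.2348]
tool_rot: [3.141, -0.309, 1.2]
force: [0.7, 0.1, 0.7]
grip_width: 0.0636
finger_force: 0.0
```

Request:
apply_moves:
  linear:
    - [-0.03,0,-0.03]
    - [-0.05,0,-0.06]
    - [-0.07,0,-0.09]
    - [-0.1,0,-0.11]
    - [-0.12,0.007,-0.135]
  delta_rot:
    - [0,0.03,0]
    - [0,0.06,0]
    - [0,0.09,0]
    - [0,0.12,0]
    - [0,0.146,0]

```text
clock: 38.03
position: [0.4852, 0.2987, 0.244]
tool_rot: [3.14, -0.614, 1.2]
force: [0.2, 1.1, 0.5]
grip_width: 0.0638
finger_force: 0.0
```

Request:
apply_moves:
  linear:
    - [0,0,0]
    - [0,0,0]
    - [0,0,0]
    - [0,0,0]
    - [0,0,0]
  delta_rot:
    - [0,0,0]
    - [0,0,0]
    - [0,0,0]
    - [0,0,0]
    - [0,0,0]

```text
clock: 38.45
position: [0.485, 0.3005, 0.2439]
tool_rot: [-3.142, -0.611, 1.202]
force: [-0.7, -0.5, 0.1]
grip_width: 0.0642
finger_force: 0.0
```

```bash
python3 s.py w15; python3 -c "from h import *;rel()"
```

```text
eye plate 2292 x 27.86 81.06 y -22.54 21.14
centre line [ 0.01642949 -1.55649005] ->deg 0.941340619547694 y@50 -0.7350153890699621
head 286 x 57.92 73.31 y -8.34 7.27
hole 381 x 40.12 58.06 y -10.29 8.49
plate z 40 1388 5.97
plate z -50 571 5.95
face mm [ 24.3   -1.25 146.26] rot deg [ 0.01 -0.09 -0.  ] F face [ 0.8 -0.1 -0.5] grip 0.064363742190968 0.0 38.5
```

Seating is unchanged (eye end 81.1 against 81.2 before), the bracket is flat, and the robot is clear. Handing in.

```bash
python3 -c "from h import *;print(workorder.job_done())"
```

```text
the job is handed in; nothing more can be done
None
```

The bracket hangs fully home on the stud, flat on the face, and the clamp is locked at its stop with the rubber tip on the foot. However, the wrist force briefly read about 135 N on the first closing pull, over the 120 N limit, so the job may be judged a fail; it was handed in at about 38.5 s.

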